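# File the paint tins between the guide rails and hang the keeper

## Task

Push the three paint tins, upright and one by one, through the flared mouth into single file between the two steel guide rails, until the row is closed up against the wooden end stop. Then hang the keeper astride either rail just behind the last tin, its arm across the lane, so that the row cannot creep back out. Leave the tape measure, block plane and sanding block where they are.

Things in the scene. Friction and masses are not known exactly. Their poses are not given: they have to be found in the camera images.
- lane: fixed guide lane: two parallel level steel bars (16 mm thick, centres 60 mm above the bench, at its y = +59 and -59 mm: 102 mm clear between) up to a wooden stop. Origin: on the bench, on the centre line, where the straight part begins; x points into the lane, z up. Ahead of x = 0 each bar flares out by 24 mm over 35 mm. Posts at x = 100 and 280 mm
- lane_stop (a point): on the bench at the middle of the stop board's face, lane x = 315 mm (board 150 mm wide, 70 high). Three tins in a closed row have their centres at about lane x = 271, 184 and 98 mm; the back of the last is then at 54 mm
- rail_a (a point): on the axis of the bar at lane y = +59 mm, at lane x = 25 mm: a good place for the keeper
- rail_b (a point): the same on the other bar, at lane y = -59 mm: equally good
- tin1: grey upright paint tin, a cylinder 87 mm in diameter and 112 mm high, 0.2 to 0.45 kg; too wide to grasp, so push it, low down (below 60 mm) lest it tip; a short gripper may have to lean back to clear its top. Origin: centre of its underside, z up. The three are alike and may enter in any order
- tin2: grey upright paint tin, a cylinder 87 mm in diameter and 112 mm high, 0.2 to 0.45 kg; too wide to grasp, so push it, low down (below 60 mm) lest it tip; a short gripper may have to lean back to clear its top. Origin: centre of its underside, z up. The three are alike and may enter in any order
- tin3: grey upright paint tin, a cylinder 87 mm in diameter and 112 mm high, 0.2 to 0.45 kg; too wide to grasp, so push it, low down (below 60 mm) lest it tip; a short gripper may have to lean back to clear its top. Origin: centre of its underside, z up. The three are alike and may enter in any order
- keeper: loose, 0.2 kg, standing on its two legs: dark steel saddle (40 mm long along its x, 38 wide, 30 clear between the legs, V roof inside) with a light wooden arm out to 58 mm each side along y (12 mm thick, 6 to 36 mm up). Same either way round. Origin: underside centre, z up. Hung: x along the rail, bar in the V roof, origin 12 mm above the bench, one arm to mid-lane
- keeper_fin (a point): centre of the keeper's upright wooden grip fin, 84 mm above its underside: 12 mm thick along the keeper's y, 40 mm along x, standing from 62 to 106 mm above the underside
- tape_measure: bystander: yellow tape measure, 38 x 102 x 65 mm, standing among the tins; origin at the centre of its underside, long side along its y axis
- block_plane: bystander: blue block plane, 48 x 160 x 49 mm, near the robot; origin at the centre of its underside, long side along its y axis
- sanding_block: bystander: tan sanding block, 60 x 111 x 30 mm, beyond the tins; origin at the centre of its underside, long side along its y axis
Things that resemble listed ones, but are neither listed nor needed, are in the scene too. What is shaped like the tin1 but blue is not meant.

How it is judged:
By the outcome, as a careful person would: the job done as asked, in the order asked, and still so for the second after the job is handed in, with the robot touching nothing.
It also fails if it takes over 67 s, if anything falls off the work surface, if the arm or the gripper's body presses on something with over 40 N, if the wrist force passes 120 N, or if a joint passes its speed limit or range.

## Robot

A 6-joint arm with a two-finger parallel gripper is mounted at the origin on a cart in front of the work surface, level with it; the furniture and walls round the work are solid. World frame = base frame: x ahead of the robot, y to its left, z up, the work surface at z = 0. Lengths are in m, angles in rad, forces in N, time in s.
With the tool pointing down it reaches from about 0.35 to 0.725 m from the base axis. Payload 4.3 kg.
Tool frame: the origin (TCP) lies between the finger pads; the fingertips stand 19 mm ahead of it and the grasp point (between the pads) is the TCP; y points along the fingers, x is the direction in which the jaws open and shut, and the axes are right-handed (so a half turn about y gives the same grasp; the last joint's range is limited). The gripper opens to 85 mm and grips with 20 to 120 N. Pads are 22 mm wide; open, the fingers measure 114 mm over their backs; the gripper's body (76 mm by 85 mm) begins 54 mm behind the grasp point. The pads swing forward as they close: fully open they stand 13 mm farther back than shut.
Start: joints at [1.24, 0.377, 0.081, 1.274, 0, 1.46], TCP at [0.126, 0.561, 0.25] pointing down, gripper open.
Joint ranges: [-2.72, 2.72], [-0.84, 1.66], [-1.02, 1.22], [-1.77, 2.12], [-1.37, 1.28], [-3.14, 3.14]. Speed limits (rad/s): [2.57, 2.57, 3.14, 3.14, 3.14, 3.14].

## Interface

Orientations are given as a unit quaternion [x, y, z, w].
In Python, from station import state, camera, job_done gives the robot as it stands.
- The arm moves only by the shell command python3 -m inch 'ROWS' [FORCE]. ROWS is JSON, a list of rows, each a list of 3 entries, a list of its own where there are three numbers: the finger opening in cm, from 0 to 8.54, then the shift along the tool's x, y, z in cm, then the turn about the tool's y in rad. A call has 1 to 20 rows; each row is the pose to reach, as a shift and turn from the pose measured when the call began, along the tool's axes at that moment; what a row does not reach only later rows make up. A row lasts 1/12 s, in which the tool goes at most 41.7 mm and 7.16 degrees, less where a joint would pass 70% of its speed; a pose out of reach is approached as far as the arm can. A call with a gripper value outside its range is refused whole. The fingers move at their own pace and stop on an object; FORCE is the grip in N (left out, the last holds). Time passes only in rows, so rows that repeat a pose let the fingers close. It gives the time, the measured TCP pose, the force and the opening at its end, in the units of the state.
- state(): the state, without advancing time (a new reading comes with each control period).
- camera(name): name is "scene" or "top" or "wrist"; returns a dict with "pixels" (400x640x3 uint8, blue, green, red), "vertical_fov" (degrees; the focal length in pixels is half the picture's height over the tangent of half this angle, whatever the lens; pixels are square), "cx", "cy" (the principal point, pixels), "world_to_cam" (4x4, takes a point from world to camera coordinates). Camera axes: x right, y down, z forward; pixel columns grow to the right and rows downward; lengths in m; the calibration is good to about 2 mm. A picture is of the moment at which its call begins. There is no depth.
- job_done(): hands the job in, once; it reports no verdict.
The state is a dict: "time": time; "qpos": joint angles; "dq": joint speeds; "effort": joint torques, N m; "tcp_pos": TCP position; "eef_rot": TCP orientation; "contact_force": force on the tool from outside, world axes, zero at the start; "wrist_torque": the same for the moment, N m; "grip_width": finger opening in m.
Only numpy, scipy, OpenCV 4.12 (cv2) and the standard library are available. Lean on these libraries where they do the work, as an engineer would, in place of code of your own. Each camera call takes 0.05 s, during which the arm holds its last target.

## Working session

There is one attempt and no reset: what is moved stays moved. The work goes in short steps, Python scripts to look and compute and a shell command to move; the robot and the scene stay as the last step left them, time stands still between calls to the robot, and variables do not carry over. Pictures are saved under pics/ and viewed, and the job is handed in when it is done.

```bash
ls; mkdir -p pics; cat > h.py <<'E'
import numpy as np, cv2
from station import state, camera
from scipy.spatial.transform import Rotation as R
def cam(n,f=None):
    c=camera(n)
    if f: cv2.imwrite('pics/'+f+'.png',np.asarray(c['pixels']))
    return c
def K(c):
    f=200/np.tan(np.radians(c['vertical_fov'])/2); return f
def px2w(c,u,v,z):
    f=K(c); T=np.linalg.inv(np.array(c['world_to_cam'])); d=T[:3,:3]@np.array([(u-c['cx'])/f,(v-c['cy'])/f,1]); o=T[:3,3]
    return o+d*(z-o[2])/d[2]
def w2px(c,p):
    q=np.array(c['world_to_cam'])@np.append(p,1); f=K(c); return c['cx']+f*q[0]/q[2],c['cy']+f*q[1]/q[2]
E
python3 - <<'E'
from h import *
import pickle
s=state(); print(s)
cs={}
for n in ['scene','top','wrist']:
    c=cam(n,n+'0'); print(n,c['vertical_fov'],c['cx'],c['cy'],np.round(np.linalg.inv(c['world_to_cam']),3).tolist()); cs[n]=c
pickle.dump(cs,open('c0.pkl','wb'))
print(R.from_quat(s['eef_rot']).as_matrix().round(3))
E
```

```text
pics
{'time': 0.0, 'qpos': array([ 1.23967968e+00,  3.78092292e-01,  7.96340066e-02,  1.27440588e+00,
       -2.57902790e-05,  1.46048556e+00]), 'dq': array([-2.88378684e-05,  1.06545631e-03,  1.10808608e-03,  1.85029447e-03,
        2.71163641e-04,  2.39274251e-03]), 'effort': array([ 1.42285709e-03, -4.63605165e+01,  2.69875789e+01,  2.10206676e-02,
       -5.13818748e-06, -5.99074763e-07]), 'tcp_pos': array([0.1257396 , 0.56045011, 0.2493473 ]), 'eef_rot': array([ 0.55244394,  0.44125355, -0.44247898, -0.55164604]), 'contact_force': array([-0.01088982, -0.43950951,  0.62252871]), 'wrist_torque': array([ 0.00500566, -0.00126585,  0.00897404]), 'grip_width': 0.08530267619769914}
scene 48.69434168392004 321.19936444321854 201.07167617144174 [[0.611, -0.356, 0.707, -0.188], [-0.791, -0.263, 0.551, -0.652], [-0.01, -0.897, -0.443, 0.552], [0.0, 0.0, 0.0, 1.0]]
top 53.2936986566045 320.420262136951 195.71572641356883 [[-0.073, -0.977, 0.199, 0.362], [-0.997, 0.072, -0.013, -0.046], [-0.002, -0.2, -0.98, 1.03], [0.0, 0.0, 0.0, 1.0]]
wrist 68.46126396920285 320.4393107344307 199.0637417625993 [[0.219, 0.928, 0.301, 0.048], [0.976, -0.208, -0.069, 0.578], [-0.001, 0.309, -0.951, 0.374], [0.0, 0.0, 0.0, 1.0]]
[[ 0.219 -0.001 -0.976]
 [ 0.976 -0.002  0.219]
 [-0.002 -1.     0.   ]]
```

View pics/scene0.png

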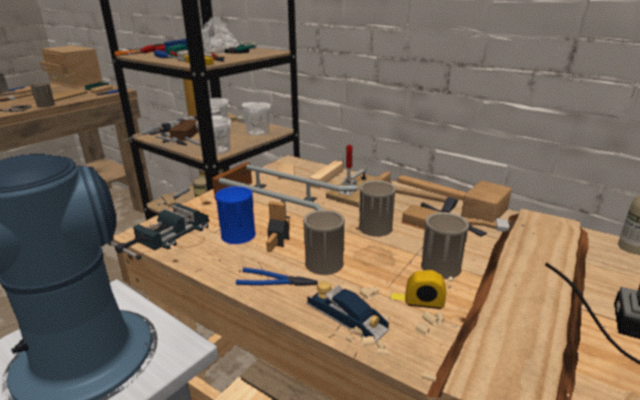

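View pics/top0.png

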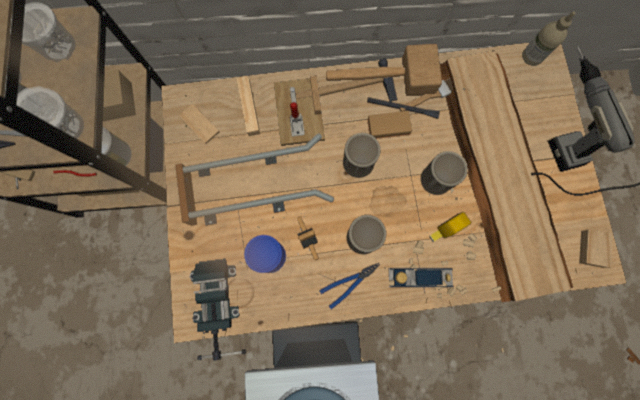

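View pics/wrist0.png

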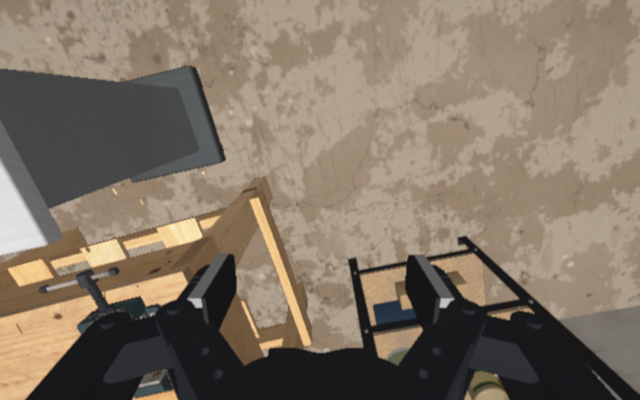

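```bash
python3 - <<'E'
import cv2
a=cv2.imread('pics/top0.png')[120:290,165:485]
cv2.imwrite('pics/topz.png',cv2.resize(a,None,fx=2.5,fy=2.5,interpolation=cv2.INTER_CUBIC))
a=cv2.imread('pics/scene0.png')[150:350,200:500]
cv2.imwrite('pics/scz.png',cv2.resize(a,None,fx=2.6,fy=2.6,interpolation=cv2.INTER_CUBIC))
E
```

```text
(no output)
```

View pics/topz.png

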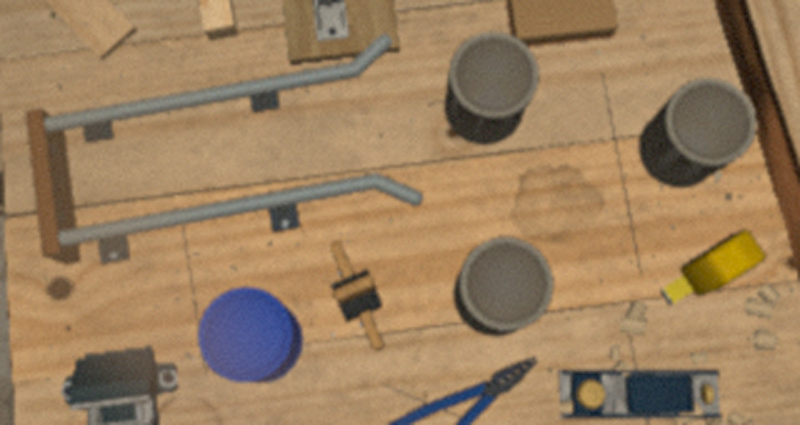

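View pics/scz.png

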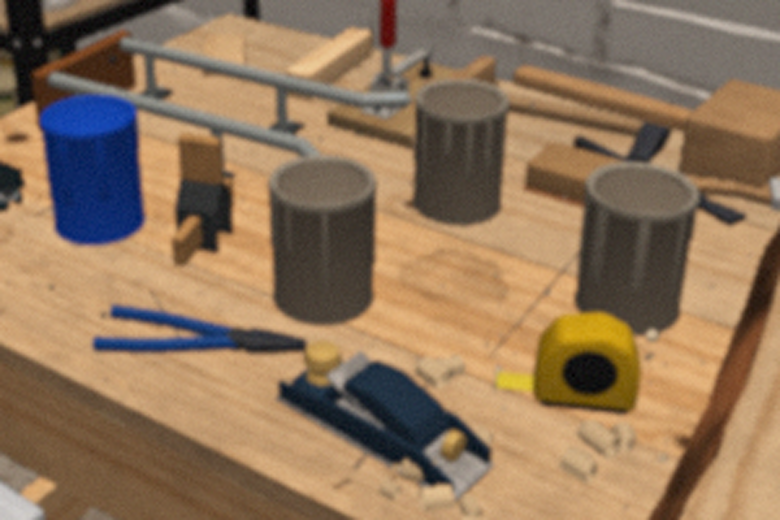

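```bash
cat >> h.py <<'E'
import pickle
C0=pickle.load(open('c0.pkl','rb')) if __import__('os').path.exists('c0.pkl') else None
E
python3 - <<'E'
from h import *
c=C0['top']
for n,X,Y,z in [('A',492,77,.112),('B',709,122,.112),('C',504,285,.112),('Afarbend',357,70,.06),('Afarend',50,125,.06),('Bnearbend',377,181,.06),('Bnearend',65,238,.06),('Aflare',385,42,.06),('Bflare',418,198,.06),('kfin',355,286,.106),('karm1',338,245,.036),('karm2',378,345,.036),('tapeTop',735,252,.065),('blue',245,333,.112),('sand',563,15,.03),('stopA',38,112,.07),('stopB',62,255,.07)]:
    print(n,px2w(c,165+X/2.5,120+Y/2.5,z).round(4))
c=C0['scene']
for n,X,Y,z in [('A',462,103,.112),('B',640,190,.112),('C',323,185,.112),('blue',88,112,.112),('kfintop',202,143,.106)]:
    print('sc',n,px2w(c,200+X/2.6,150+Y/2.6,z).round(4))
E
```

```text
A [ 0.6515 -0.1652  0.112 ]
B [ 0.5917 -0.3671  0.112 ]
C [ 0.4512 -0.1575  0.112 ]
Afarbend [ 0.6854 -0.0356  0.06  ]
Afarend [0.6504 0.2767 0.06  ]
Bnearbend [ 0.5687 -0.0477  0.06  ]
Bnearend [0.534  0.2626 0.06  ]
Aflare [ 0.7133 -0.0662  0.06  ]
Bflare [ 0.5485 -0.0871  0.06  ]
kfin [ 0.461  -0.0203  0.106 ]
karm1 [ 0.511 -0.004  0.036]
karm2 [ 0.4087 -0.0371  0.036 ]
tapeTop [ 0.4714 -0.3909  0.065 ]
blue [0.4248 0.0827 0.112 ]
sand [ 0.7403 -0.2574  0.03  ]
stopA [0.6617 0.2853 0.07  ]
stopB [0.5157 0.2625 0.07  ]
sc A [ 0.643  -0.1742  0.112 ]
sc B [ 0.5861 -0.3698  0.112 ]
sc C [ 0.4447 -0.1663  0.112 ]
sc blue [0.4266 0.0864 0.112 ]
sc kfintop [ 0.4507 -0.0304  0.106 ]
```

```bash
python3 - <<'E'
from h import *
t=C0['top'];s=C0['scene']
def ray(c,u,v):
    a=px2w(c,u,v,0.2);b=px2w(c,u,v,0.0);d=(b-a)/np.linalg.norm(b-a);return a,d
for n,a,b in [('A',(492,77),(462,103)),('B',(709,122),(640,190)),('C',(504,285),(323,185)),('blue',(245,333),(88,112)),('fin',(355,286),(202,140)),('nearbend',(377,181),(300,146)),('nearend',(65,238),(52,78)),('farend',(50,125),(125,43)),('farbend',(357,70),(368,97)),('plierstip',(533,361),(303,344))]:
    o1,d1=ray(t,165+a[0]/2.5,120+a[1]/2.5);o2,d2=ray(s,200+b[0]/2.6,150+b[1]/2.6)
    M=np.stack([d1,-d2],1);k=np.linalg.lstsq(M,o2-o1,rcond=None)[0];p=o1+d1*k[0];q=o2+d2*k[1]
    print(n,((p+q)/2).round(4),(p-q).round(4))
E
```

```text
A [ 0.6541 -0.1668  0.1056] [-0.0011  0.0014 -0.0005]
B [ 0.5923 -0.3679  0.1087] [ 0.0004 -0.0006  0.0003]
C [ 0.4525 -0.159   0.1059] [-0.0014  0.0015 -0.0003]
blue [0.4243 0.0828 0.1139] [ 0.0008 -0.0007 -0.    ]
fin [ 0.4615 -0.0201  0.1015] [ 0. -0.  0.]
nearbend [ 0.5675 -0.0467  0.0606] [ 0.0019 -0.0021  0.0004]
nearend [0.532  0.263  0.0628] [ 0.003  -0.0025 -0.0003]
farend [0.6496 0.2762 0.0619] [ 0.0003 -0.0003 -0.    ]
farbend [ 0.6854 -0.0373  0.0649] [-0.0029  0.0034 -0.0009]
plierstip [ 0.3829 -0.1925  0.0061] [-0.0004  0.0005 -0.0001]
```

```bash
cat >> h.py <<'E'
O=np.array([.627,-.042]); YL=1.682
def ldir(): return np.array([np.cos(YL),np.sin(YL)])
def l2w(x,y):
    d=ldir(); return O+x*d+y*np.array([-d[1],d[0]])
def w2l(p):
    d=ldir(); r=np.array(p)[:2]-O; return np.array([r@d, r@np.array([-d[1],d[0]])])
def tgt(p,yaw):
    "cm shift & turn from the present pose"
    s=state(); M=R.from_quat(s['eef_rot']).as_matrix(); sh=M.T@(np.array(p)-s['tcp_pos'])*100
    y0=np.arctan2(M[1,0],M[0,0]); t=-(yaw-y0); t=(t+np.pi)%(2*np.pi)-np.pi
    return sh.round(2), round(t,3)
def st():
    s=state(); M=R.from_quat(s['eef_rot']).as_matrix()
    print('t',round(s['time'],2),'tcp',s['tcp_pos'].round(4),'lane',w2l(s['tcp_pos']).round(4),'yaw',round(np.arctan2(M[1,0],M[0,0]),3),'tilt',M[2].round(3),'F',s['contact_force'].round(1),'w',round(s['grip_width'],4),'q',s['qpos'].round(2))
E
python3 - <<'E'
from h import *
print(w2l([.652,-.166]),w2l([.592,-.367]),w2l([.451,-.158]))
p=np.array([.652,-.166])-.11*ldir(); print(p,np.linalg.norm(p)); print(tgt([*p,.2],YL))
E
```

```text
[-0.12600845 -0.01108473] [-0.31910844  0.07085056] [-0.09575196  0.18778595]
[ 0.66420721 -0.27532056] 0.7190080835089522
(array([-69.76,   5.05, -70.85]), np.float64(-0.332))
```

```bash
python3 -m inch '[[8.5,[-3,0,-3],0],[8.5,[-6,0,-6],0],[8.5,[-9,0,-9],-0.1],[8.5,[-12,0,-12],-0.2],[8.5,[-15,0,-15],-0.3],[8.5,[-18,0,-18],-0.33],[8.5,[-21,0,-21],-0.33],[8.5,[-24,0,-24],-0.33],[8.5,[-27,0,-27],-0.33],[8.5,[-30,0,-30],-0.33],[8.5,[-33,0,-33],-0.33],[8.5,[-36,0,-36],-0.33],[8.5,[-39,0,-39],-0.33],[8.5,[-42,0,-42],-0.33],[8.5,[-45,0,-45],-0.33],[8.5,[-48,0,-48],-0.33],[8.5,[-51,0,-51],-0.33],[8.5,[-54,1,-54],-0.33],[8.5,[-57,2,-57],-0.33],[8.5,[-60,3,-60],-0.33]]'; python3 - <<'E'
from h import *
st(); c=cam('top','top1')
p=np.array([.652,-.166])-.11*ldir(); print(tgt([*p,.2],YL))
E
```

```text
time: 1.82
tcp_pos: [0.5706, -0.1426, 0.2243]
eef_rot: [-0.472, -0.526, 0.527, 0.472]
contact_force: [0.6, -0.8, 0.5]
grip_width: 0.0849
t 1.82 tcp [ 0.5706 -0.1426  0.2243] lane [-0.0937  0.0672] yaw 1.679 tilt [-0.001 -1.     0.   ] F [ 0.6 -0.8  0.5] w 0.0849 q [-0.35  0.41  0.06  1.22 -0.   -0.46]
(array([-13.51,   2.13,  -7.73]), np.float64(-0.008))
```

View pics/top1.png

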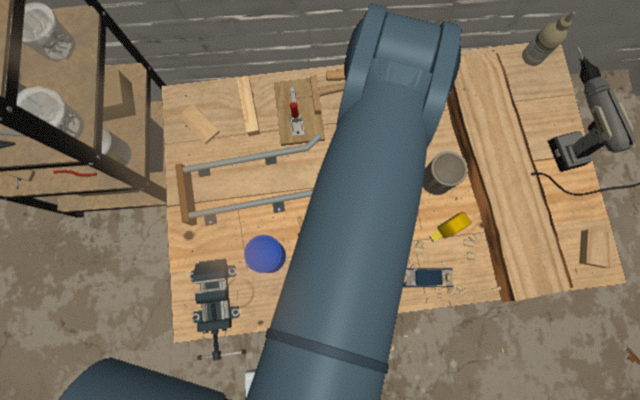

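```bash
python3 -m inch '[[8.5,[-3.5,0.5,-2],0],[8.5,[-7,1,-4],0],[8.5,[-10.5,1.5,-6],0],[8.5,[-13.5,2,-7.7],0],[8.5,[-13.5,4,-7.7],0],[8.5,[-13.5,4,-7.7],0]]'; python3 - <<'E'
from h import *
st(); c=cam('wrist','w1'); cam('scene','s1')
pickle.dump(c,open('w1.pkl','wb'))
for z in [.03,.05]: print(w2px(c,[*(np.array([.652,-.166])-.0435*ldir()),z]))
E
```

```text
time: 2.37
tcp_pos: [0.6637, -0.2771, 0.1754]
eef_rot: [-0.473, -0.522, 0.527, 0.475]
contact_force: [-0.9, 0.7, -0.7]
grip_width: 0.0847
t 2.37 tcp [ 0.6637 -0.2771  0.1754] lane [-0.2377 -0.0103] yaw 1.672 tilt [-0.002 -1.     0.006] F [-0.9  0.7 -0.7] w 0.0847 q [-0.48  0.72  0.46  1.32 -0.01 -0.58]
(np.float64(392.3277839320614), np.float64(192.22248904020114))
(np.float64(397.50519657849946), np.float64(198.51409735224064))
```

View pics/w1.png

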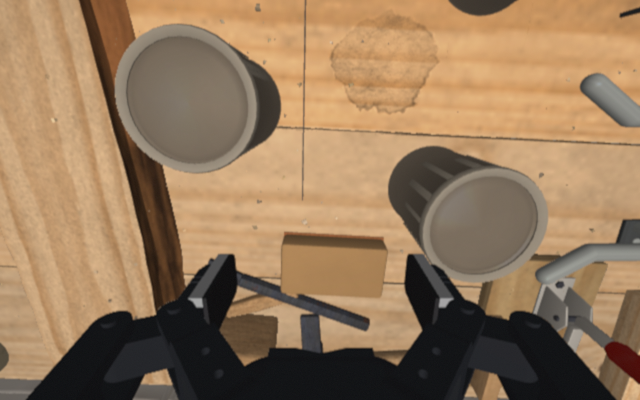

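View pics/s1.png

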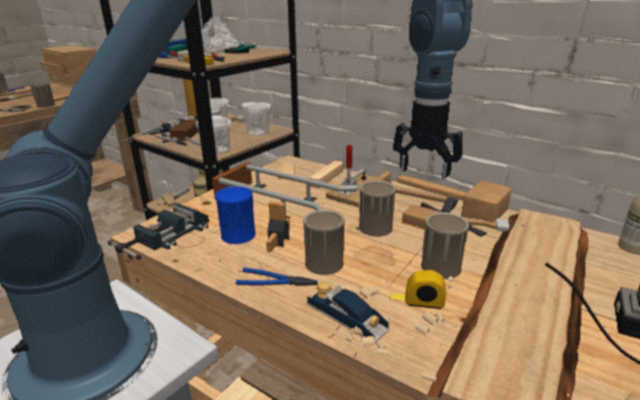

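```bash
python3 - <<'E'
from h import *
a=cv2.imread('pics/s1.png')[80:240,350:510]
cv2.imwrite('pics/s1z.png',cv2.resize(a,None,fx=3.7,fy=3.7,interpolation=cv2.INTER_CUBIC))
c=pickle.load(open('w1.pkl','rb'))
for u,v in [(484,222),(187,98)]:
    p=px2w(c,u,v,.112);print(p,w2l(p))
for u,v in [(385,240)]: print(px2w(c,u,v,.03))
E
```

```text
[ 0.64977095 -0.16570676  0.112     ] [-0.12546965 -0.00890198]
[ 0.58879895 -0.3666      0.112     ] [-0.31835568  0.07398745]
[ 0.70720956 -0.20783138  0.03      ]
```

View pics/s1z.png

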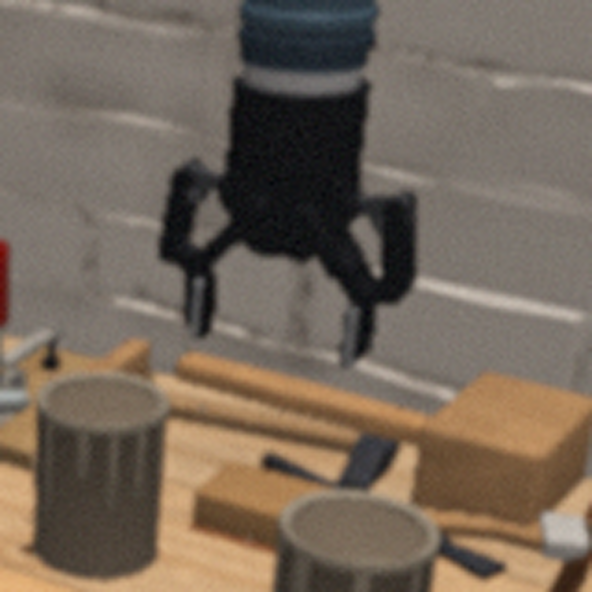

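```bash
python3 - <<'E'
from h import *
p=l2w(-.2,-.010);print(p); print(tgt([*p,.18],.111))
E
```

```text
[ 0.65913316 -0.2396549 ]
(array([ 3.51, -0.06, -0.01]), np.float64(1.563))
```

```bash
python3 -m inch '[[4,[3.5,-0.5,0],0.12],[4,[3.5,-0.5,0],0.24],[4,[3.5,-0.5,0],0.36],[4,[3.5,-0.5,0],0.48],[4,[3.5,-0.5,0],0.6],[4,[3.5,-0.5,0],0.72],[4,[3.5,-0.5,0],0.84],[4,[3.5,-0.5,0],0.96],[4,[3.5,-0.5,0],1.08],[4,[3.5,-0.5,0],1.2],[4,[3.5,-0.5,0],1.32],[4,[3.5,-0.5,0],1.44],[4,[3.5,-0.5,0],1.56],[4,[3.5,-0.5,0],1.56]]'; python3 - <<'E'
from h import *
st(); c=cam('wrist','w2'); cam('scene','s2')
E
```

```text
time: 3.63
tcp_pos: [0.6585, -0.2383, 0.1867]
eef_rot: [0.707, 0.039, -0.042, -0.705]
contact_force: [-0.4, -0.0, 0.2]
grip_width: 0.0397
t 3.63 tcp [ 0.6585 -0.2383  0.1867] lane [-0.1985 -0.0095] yaw 0.114 tilt [-0.004 -1.    -0.003] F [-0.4 -0.   0.2] w 0.0397 q [-0.44  0.67  0.4   1.3  -0.    1.02]
```

View pics/w2.png

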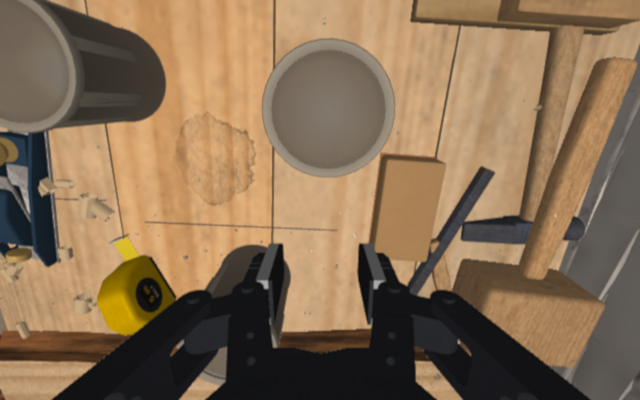

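View pics/s2.png

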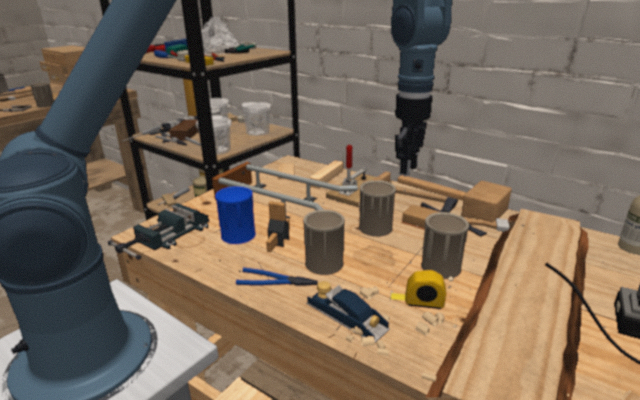

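```bash
python3 -m inch '[[4,[0,3,0],0],[4,[0,6,0],0],[4,[0,9,0],0],[4,[0,11.5,0],0],[4,[0,12.2,0],0],[4,[0,12.2,0],0],[4,[0,12.2,1],0],[4,[0,12.2,2],0],[4,[0,12.2,3],0],[4,[0,12.2,4],0]]'; python3 - <<'E'
from h import *
st(); c=cam('wrist','w3'); cam('scene','s3')
E
python3 -c "
import cv2
a=cv2.imread('pics/s3.png')[100:260,310:470]
b=cv2.imread('pics/w3.png')
cv2.imwrite('pics/s3z.png',cv2.hconcat([cv2.resize(a,(400,400)),cv2.resize(b,None,fx=.62,fy=1)[:,:400]]))"
```

```text
time: 4.57
tcp_pos: [0.655, -0.1989, 0.0666]
eef_rot: [0.708, 0.042, -0.042, -0.704]
contact_force: [-0.1, -2.1, 2.9]
grip_width: 0.04
t 4.57 tcp [ 0.655  -0.1989  0.0666] lane [-0.159  -0.0104] yaw 0.119 tilt [-0.    -1.    -0.006] F [-0.1 -2.1  2.9] w 0.04 q [-0.39  0.69  0.12  1.   -0.01  1.07]
```

View pics/s3z.png

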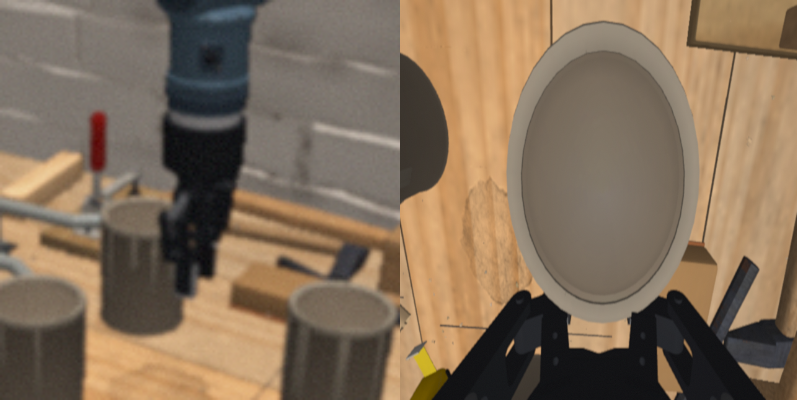

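```bash
python3 -m inch '[[4,[-0.1,0.2,1],0],[4,[-0.3,0.2,2.3],0],[4,[-0.5,0.2,3.6],0],[4,[-0.7,0.2,5],0],[4,[-0.9,0.2,6.5],0],[4,[-1,0.2,8],0],[4,[-1,0.2,9.5],0],[4,[-0.95,0.2,11],0],[4,[-0.95,0.2,12.5],0],[4,[-0.95,0.2,14],0],[4,[-0.9,0.2,15.5],0],[4,[-0.9,0.2,17],0]]'; python3 - <<'E'
from h import *
st(); c=cam('wrist','w4'); cam('scene','s4')
E
python3 -c "
import cv2
a=cv2.imread('pics/s4.png')[100:260,250:410]
b=cv2.imread('pics/w4.png')
cv2.imwrite('pics/s4z.png',cv2.hconcat([cv2.resize(a,(400,400)),cv2.resize(b,None,fx=.62,fy=1)[:,:400]]))"
```

```text
time: 5.67
tcp_pos: [0.6246, -0.028, 0.0631]
eef_rot: [0.707, 0.042, -0.044, -0.705]
contact_force: [0.5, -2.0, 1.3]
grip_width: 0.04
t 5.67 tcp [ 0.6246 -0.028   0.0631] lane [0.0142 0.0009] yaw 0.121 tilt [-0.002 -1.    -0.003] F [ 0.5 -2.   1.3] w 0.04 q [-0.14  0.59 -0.08  0.9  -0.    1.31]
```

View pics/s4z.png

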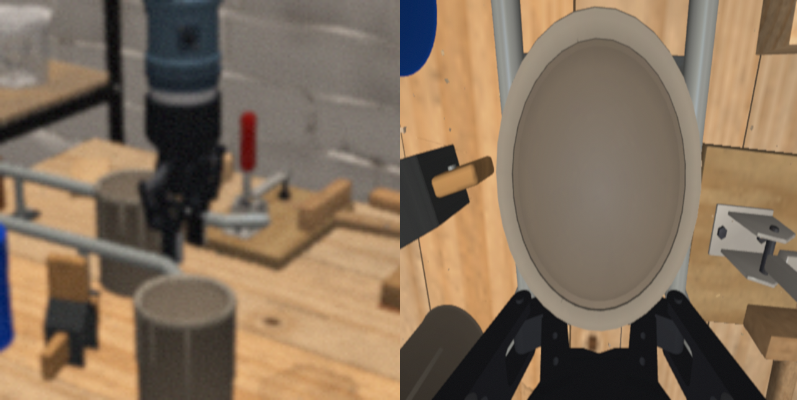

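```bash
python3 -m inch '[[4,[0,0,1.5],0],[4,[0,0,3],0],[4,[0,0,4.5],0],[4,[0.05,0,6],0],[4,[0.05,0,7.5],0],[4,[0.1,0,9],0],[4,[0.1,0,10.5],0],[4,[0.15,0,12],0],[4,[0.15,0,13.5],0],[4,[0.2,0,15],0],[4,[0.2,0,16.5],0],[4,[0.2,0,17.7],0],[4,[0.2,0,18.7],0],[4,[0.2,0,19.5],0],[4,[0.2,0,19.8],0]]'; python3 - <<'E'
from h import *
st(); c=cam('wrist','w5'); cam('scene','s5')
E
python3 -c "
import cv2
a=cv2.imread('pics/s5.png')[100:260,180:340]
b=cv2.imread('pics/w5.png')
cv2.imwrite('pics/s5z.png',cv2.hconcat([cv2.resize(a,(400,400)),cv2.resize(b,None,fx=.62,fy=1)[:,:400]]))"
```

```text
time: 7.02
tcp_pos: [0.6011, 0.1715, 0.0624]
eef_rot: [0.706, 0.043, -0.046, -0.705]
contact_force: [0.5, -0.2, 1.3]
grip_width: 0.0401
t 7.02 tcp [0.6011 0.1715 0.0624] lane [0.2151 0.0021] yaw 0.126 tilt [-0.004 -1.    -0.002] F [ 0.5 -0.2  1.3] w 0.0401 q [ 0.18  0.59 -0.08  0.91 -0.    1.62]
```

View pics/s5z.png

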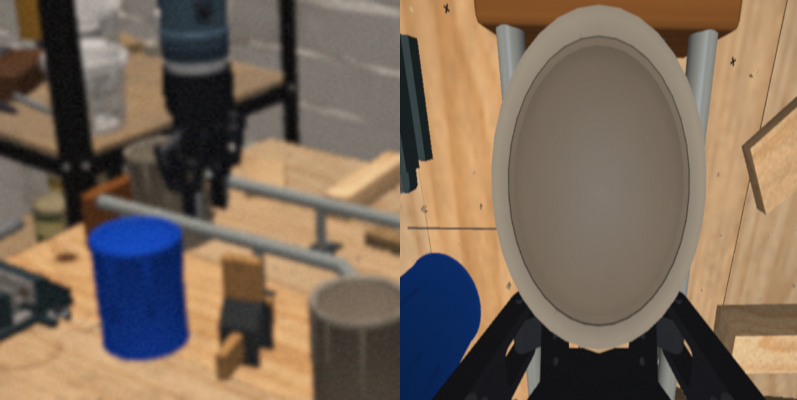

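```bash
python3 -m inch '[[4,[0,0,0.3],0],[4,[0,0,0.6],0],[4,[0,0,0.8],0],[4,[0,0,0.8],0]]'; python3 -m inch '[[4,[0,0,0.2],0],[4,[0,0,0.4],0],[4,[0,0,0.4],0]]'; python3 -c "
from h import *
st()"
```

```text
time: 7.45
tcp_pos: [0.6001, 0.1787, 0.0622]
eef_rot: [0.706, 0.043, -0.045, -0.705]
contact_force: [-0.2, -0.9, 0.3]
grip_width: 0.0402
time: 7.7
tcp_pos: [0.5998, 0.1816, 0.0623]
eef_rot: [0.707, 0.043, -0.045, -0.704]
contact_force: [0.5, -5.1, 0.4]
grip_width: 0.04
t 7.7 tcp [0.5998 0.1816 0.0623] lane [0.2252 0.0022] yaw 0.124 tilt [-0.004 -1.    -0.004] F [ 0.5 -5.1  0.4] w 0.04 q [ 0.19  0.59 -0.07  0.91 -0.    1.64]
```

```bash
python3 -c "
from h import *
print(tgt([.376,-.166,.19],-1.46))"
```

```text
(array([-26.56, -12.53, -31.77]), np.float64(1.584))
```

```bash
python3 -m inch '[[4,[0,0,-2],0],[4,[0,-3,-4],0],[4,[0,-7,-4],0],[4,[0,-10.5,-5],0],[4,[-2,-12.5,-7],0.1],[4,[-4,-12.5,-9.5],0.2],[4,[-6,-12.5,-12],0.32],[4,[-8.5,-12.5,-14.5],0.44],[4,[-11,-12.5,-17],0.56],[4,[-13.5,-12.5,-19.5],0.68],[4,[-16,-12.5,-22],0.8],[4,[-18.5,-12.5,-24.5],0.92],[4,[-21,-12.5,-27],1.04],[4,[-23.5,-12.5,-29.5],1.16],[4,[-26.5,-12.5,-31.8],1.28],[4,[-26.5,-12.5,-31.8],1.4],[4,[-26.5,-12.5,-31.8],1.52],[4,[-26.5,-12.5,-31.8],1.58],[4,[-26.5,-12.5,-31.8],1.58]]'; python3 - <<'E'
from h import *
st(); c=cam('wrist','w6');cam('scene','s6');cam('top','t6'); pickle.dump(c,open('w6.pkl','wb'))
E
```

```text
time: 9.28
tcp_pos: [0.3766, -0.1663, 0.1899]
eef_rot: [0.529, -0.471, 0.471, -0.526]
contact_force: [0.2, 0.2, -0.2]
grip_width: 0.0398
t 9.28 tcp [ 0.3766 -0.1663  0.1899] lane [-0.0957  0.2627] yaw -1.458 tilt [ 0.004 -1.    -0.003] F [ 0.2  0.2 -0.2] w 0.0398 q [-0.57  0.08 -0.46  1.03 -0.01  2.46]
```

View pics/w6.png

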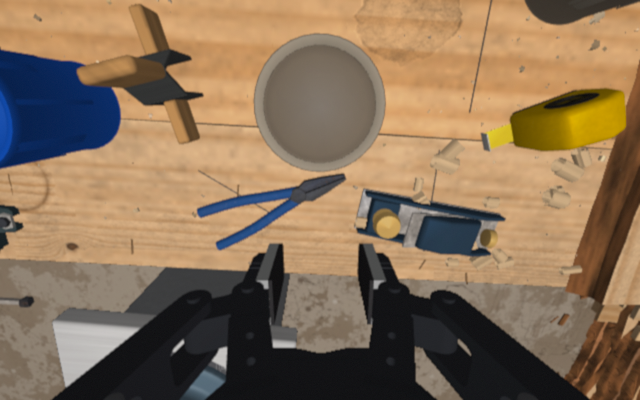

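View pics/t6.png

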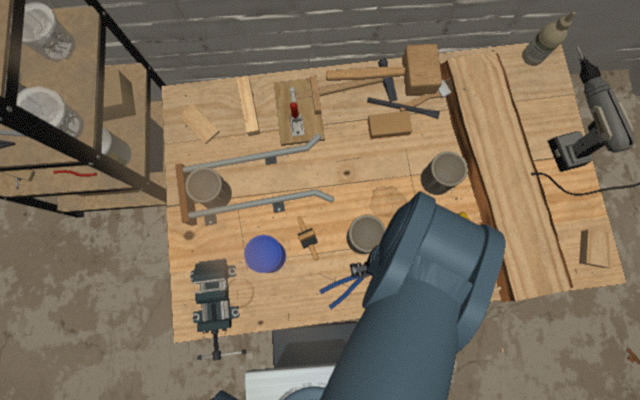

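```bash
python3 - <<'E'
from h import *
c=pickle.load(open('w6.pkl','rb'))
for n,u,v,z in [('C',320,102,.112),('planeTL',365,190,.02),('planeBL',357,235,.02),('knob',387,222,.047),('planeTR',503,215,.02),('pl',345,177,.01),('kfin',100,72,.106),('kfin2',150,68,.106),('kend1',145,12,.03),('kend2',185,135,.03)]:
    p=px2w(c,u,v,z); print(n,p.round(4), (p-state()['tcp_pos']).round(3))
E
```

```text
C [ 0.4555 -0.1576  0.112 ] [ 0.079  0.008 -0.078]
planeTL [ 0.3743 -0.2143  0.02  ] [-0.002 -0.048 -0.17 ]
planeBL [ 0.3224 -0.2138  0.02  ] [-0.054 -0.048 -0.17 ]
knob [ 0.3518 -0.2358  0.047 ] [-0.025 -0.07  -0.143]
planeTR [ 0.3632 -0.3663  0.02  ] [-0.014 -0.2   -0.17 ]
pl [ 0.3834 -0.1928  0.01  ] [ 0.007 -0.027 -0.18 ]
kfin [ 0.4579 -0.0132  0.106 ] [ 0.081  0.153 -0.084]
kfin2 [ 0.464  -0.0457  0.106 ] [ 0.087  0.12  -0.084]
kend1 [ 0.5105 -0.0037  0.03  ] [ 0.134  0.162 -0.16 ]
kend2 [ 0.4117 -0.034   0.03  ] [ 0.035  0.132 -0.16 ]
```

```bash
python3 -m inch '[[4,[0,3.5,0],0],[4,[0,7,0],0],[4,[0,10,0.5],0],[4,[0,12,1],0],[4,[0,12.6,1],0],[4,[0,12.6,2],0],[4,[0,12.6,3],0],[4,[0,12.6,4],0],[4,[0,12.6,5],0],[4,[0.1,12.6,6.3],0],[4,[0.2,12.6,7.6],0],[4,[0.3,12.6,9],0],[4,[0.4,12.6,10.5],0],[4,[0.5,12.6,12],0]]'; python3 - <<'E'
from h import *
st(); c=cam('wrist','w7');cam('scene','s7')
E
python3 -c "
import cv2
a=cv2.imread('pics/s7.png')[120:300,250:430]
b=cv2.imread('pics/w7.png')
cv2.imwrite('pics/s7z.png',cv2.hconcat([cv2.resize(a,(400,400)),cv2.resize(b,None,fx=.62,fy=1)[:,:400]]))"
```

```text
time: 10.6
tcp_pos: [0.4984, -0.1576, 0.0646]
eef_rot: [0.53, -0.469, 0.471, -0.527]
contact_force: [-2.3, -0.4, 1.1]
grip_width: 0.0399
t 10.6 tcp [ 0.4984 -0.1576  0.0646] lane [-0.1006  0.1407] yaw -1.453 tilt [ 0.005 -1.    -0.002] F [-2.3 -0.4  1.1] w 0.0399 q [-0.42  0.41 -0.39  0.78 -0.01  2.6 ]
```

View pics/s7z.png

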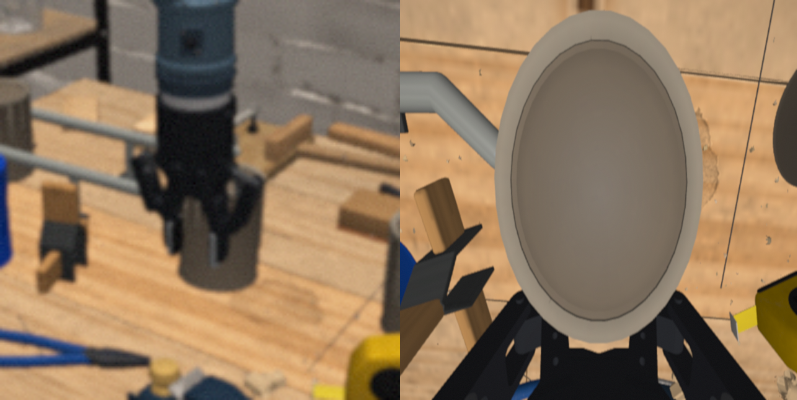

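```bash
python3 -m inch '[[4,[0.05,0,1.4],0],[4,[0.1,0,2.8],0],[4,[0.1,0,4.2],0],[4,[0.1,0,5.6],0],[4,[0.1,0,6.9],0],[4,[0.1,0,8],0],[4,[0.1,0,8.8],0],[4,[0.1,0,9.3],0],[4,[0.1,0,9.3],0]]'; python3 - <<'E'
from h import *
st(); c=cam('wrist','w8');p=l2w(-.18,0); print(tgt([*p,.19],.111))
E
```

```text
time: 11.45
tcp_pos: [0.5938, -0.1481, 0.0654]
eef_rot: [0.53, -0.467, 0.472, -0.528]
contact_force: [-0.5, -0.2, -0.5]
grip_width: 0.0402
t 11.45 tcp [ 0.5938 -0.1481  0.0654] lane [-0.1018  0.0447] yaw -1.452 tilt [ 0.007 -1.     0.003] F [-0.5 -0.2 -0.5] w 0.0402 q [-0.35  0.56 -0.13  0.88 -0.01  2.68]
(array([  7.95, -12.42,   4.51]), np.float64(-1.563))
```

View pics/w8.png

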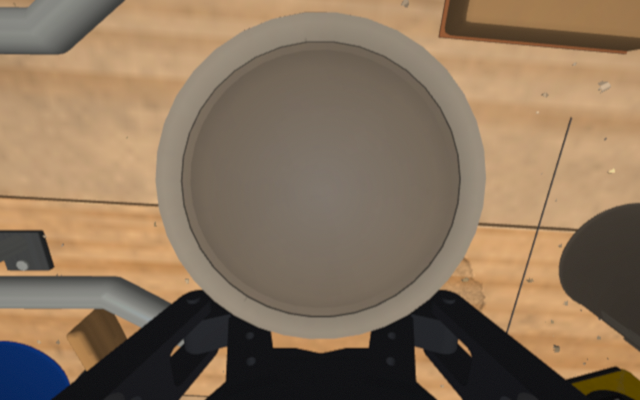

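```bash
python3 -m inch '[[4,[0,0,-2],0],[4,[0,-3,-4],0],[4,[0,-7,-4],0],[4,[0,-10,-4],-0.1],[4,[0.5,-12.4,-4],-0.2],[4,[2,-12.4,-3],-0.32],[4,[3.5,-12.4,-2],-0.44],[4,[5,-12.4,-1],-0.56],[4,[6.5,-12.4,0],-0.68],[4,[8,-12.4,1],-0.8],[4,[8,-12.4,2],-0.92],[4,[8,-12.4,3],-1.04],[4,[8,-12.4,4],-1.16],[4,[8,-12.4,4.5],-1.28],[4,[8,-12.4,4.5],-1.4],[4,[8,-12.4,4.5],-1.52],[4,[8,-12.4,4.5],-1.56],[4,[8,-12.4,4.5],-1.56]]'; python3 - <<'E'
from h import *
st(); c=cam('wrist','w9')
g=cv2.cvtColor(np.asarray(c['pixels']),6)
p=l2w(-.102,-.003); print(w2px(c,[*p,.112]))
pickle.dump(c,open('w9.pkl','wb'))
E
```

```text
time: 13.0
tcp_pos: [0.6466, -0.2215, 0.1899]
eef_rot: [0.708, 0.039, -0.037, -0.704]
contact_force: [0.8, -0.6, -0.5]
grip_width: 0.0399
t 13.0 tcp [ 0.6466 -0.2215  0.1899] lane [-0.1805  0.0004] yaw 0.108 tilt [ 0.002 -1.    -0.007] F [ 0.8 -0.6 -0.5] w 0.0399 q [-0.42  0.62  0.32  1.26 -0.    1.04]
(np.float64(326.00053730085307), np.float64(103.35105313052124))
```

View pics/w9.png

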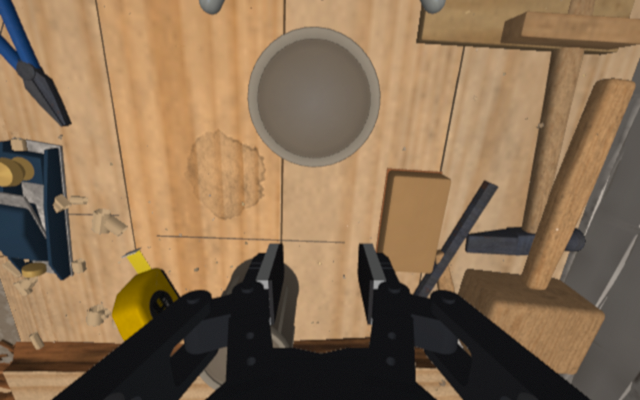

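```bash
python3 -m inch '[[4,[-0.4,3.5,0],0],[4,[-0.4,7,0],0],[4,[-0.4,10,0],0],[4,[-0.4,12,0.5],0],[4,[-0.4,12.6,1],0],[4,[-0.4,12.6,2],0],[4,[-0.4,12.6,3],0],[4,[-0.4,12.6,4],0],[4,[-0.3,12.6,5],0],[4,[-0.2,12.6,6.3],0],[4,[-0.1,12.6,7.6],0],[4,[0,12.6,9],0],[4,[0,12.6,10.5],0],[4,[0,12.6,12],0],[4,[0,12.6,13.5],0],[4,[0,12.6,15],0],[4,[0,12.6,16.5],0],[4,[0,12.6,18],0]]'; python3 - <<'E'
from h import *
st(); c=cam('wrist','w10')
E
```

```text
time: 14.55
tcp_pos: [0.6274, -0.0418, 0.0626]
eef_rot: [0.708, 0.038, -0.037, -0.704]
contact_force: [-0.4, -1.5, 1.7]
grip_width: 0.0397
t 14.55 tcp [ 0.6274 -0.0418  0.0626] lane [ 0.0002 -0.0004] yaw 0.107 tilt [ 0.002 -1.    -0.007] F [-0.4 -1.5  1.7] w 0.0397 q [-0.16  0.59 -0.08  0.9  -0.01  1.3 ]
```

View pics/w10.png

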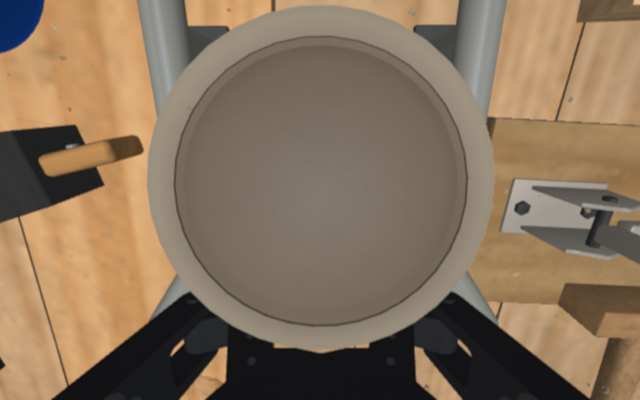

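```bash
python3 -m inch '[[4,[0,0,1.5],0],[4,[0,0,3],0],[4,[0,0,4.5],0],[4,[0,0,6],0],[4,[0,0,7.5],0],[4,[0,0,9],0],[4,[0,0,10.3],0],[4,[0,0,11.4],0],[4,[0,0,12.3],0],[4,[0,0,12.9],0],[4,[0,0,13.2],0],[4,[0,0,13.5],0],[4,[0,0,13.8],0],[4,[0,0,14],0],[4,[0,0,14],0]]'; python3 - <<'E'
from h import *
st(); c=cam('wrist','w11')
E
```

```text
time: 15.85
tcp_pos: [0.6128, 0.0955, 0.0625]
eef_rot: [0.711, 0.038, -0.036, -0.701]
contact_force: [1.7, -16.4, 1.9]
grip_width: 0.0398
t 15.85 tcp [0.6128 0.0955 0.0625] lane [ 0.1382 -0.0012] yaw 0.106 tilt [ 0.002 -1.    -0.014] F [  1.7 -16.4   1.9] w 0.0398 q [ 0.06  0.58 -0.1   0.89 -0.01  1.52]
```

View pics/w11.png

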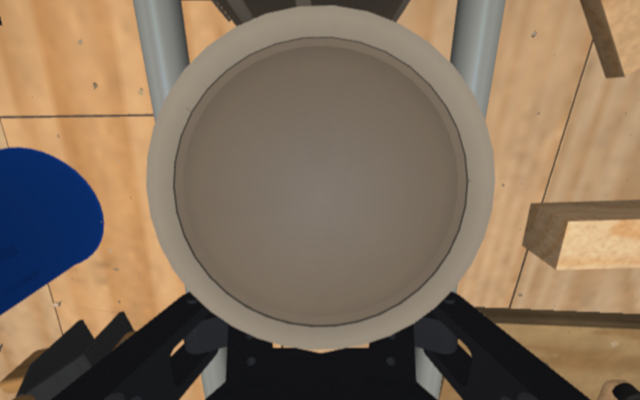

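```bash
python3 -c "
from h import *
c=pickle.load(open('w9.pkl','rb'))
for u,v in [(393,170),(380,268)]: print(px2w(c,u,v,.03).round(4))
c=pickle.load(open('w6.pkl','rb'))
for u,v in [(512,110),(550,150),(625,143),(620,90)]: print(px2w(c,u,v,.05).round(4))
print(tgt([.5665,-.4326,.19],-.358))"
```

```text
[ 0.7158 -0.1983  0.03  ]
[ 0.7219 -0.3087  0.03  ]
[ 0.4678 -0.3231  0.05  ]
[ 0.4382 -0.368   0.05  ]
[ 0.4518 -0.4326  0.05  ]
[ 0.4938 -0.409   0.05  ]
(array([-10.14, -12.1 , -52.19]), np.float64(0.464))
```

```bash
python3 -m inch '[[4,[0,0,-2],0],[4,[0,-3,-4],0],[3,[0,-7,-5],0],[3,[0,-10.5,-7],0.05],[3,[0,-12.1,-10],0.1],[3,[-0.5,-12.1,-13.5],0.15],[3,[-1.5,-12.1,-17],0.2],[3,[-2.5,-12.1,-20.5],0.25],[3,[-3.5,-12.1,-24],0.3],[3,[-4.5,-12.1,-27.5],0.35],[3,[-5.5,-12.1,-31],0.4],[3,[-6.5,-12.1,-34.5],0.46],[3,[-7.5,-12.1,-38],0.46],[3,[-8.5,-12.1,-41.5],0.46],[3,[-9.5,-12.1,-45],0.46],[3,[-10.1,-12.1,-48.5],0.46],[3,[-10.1,-12.1,-52.2],0.46],[3,[-10.1,-12.1,-52.2],0.46]]'; python3 - <<'E'
from h import *
st(); c=cam('wrist','w12'); cam('scene','s12'); pickle.dump(c,open('w12.pkl','wb'))
E
```

```text
time: 17.4
tcp_pos: [0.5656, -0.4396, 0.1881]
eef_rot: [0.7, -0.125, 0.129, -0.691]
contact_force: [-0.3, -0.1, -1.2]
grip_width: 0.03
t 17.4 tcp [ 0.5656 -0.4396  0.1881] lane [-0.3883  0.1051] yaw -0.361 tilt [ 0.008 -1.    -0.012] F [-0.3 -0.1 -1.2] w 0.03 q [-0.75  0.69  0.45  1.31 -0.01  1.19]
```

View pics/w12.png

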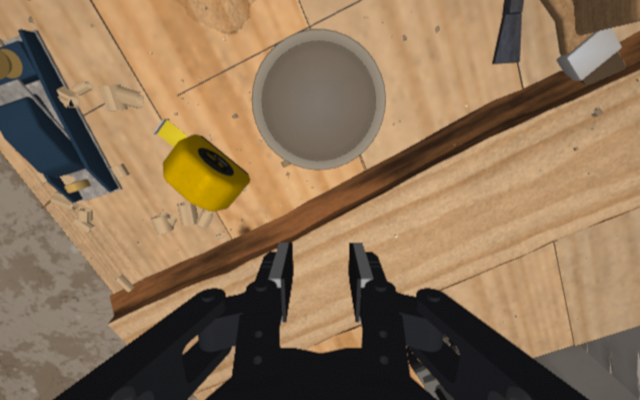

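View pics/s12.png

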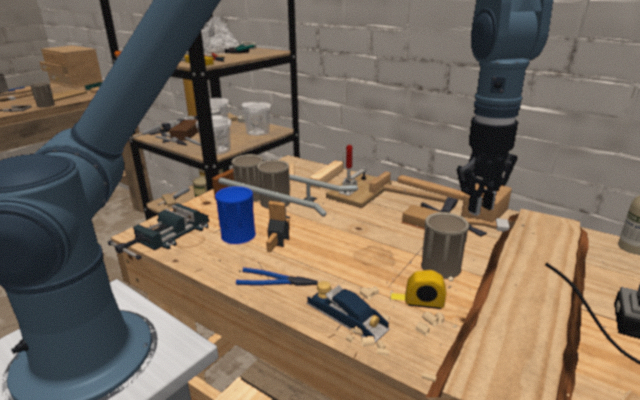

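```bash
python3 - <<'E'
import cv2
a=cv2.imread('pics/top0.png')[200:310,440:580]
b=cv2.imread('pics/w12.png')[180:400,60:340]
c=cv2.imread('pics/scene0.png')[200:400,400:600]
cv2.imwrite('pics/slab.png',cv2.hconcat([cv2.resize(a,(509,400),interpolation=2),cv2.resize(c,(290,400),interpolation=2)]))
cv2.imwrite('pics/slab2.png',cv2.resize(b,None,fx=2.5,fy=2.5))
E
```

```text
(no output)
```

View pics/slab.png

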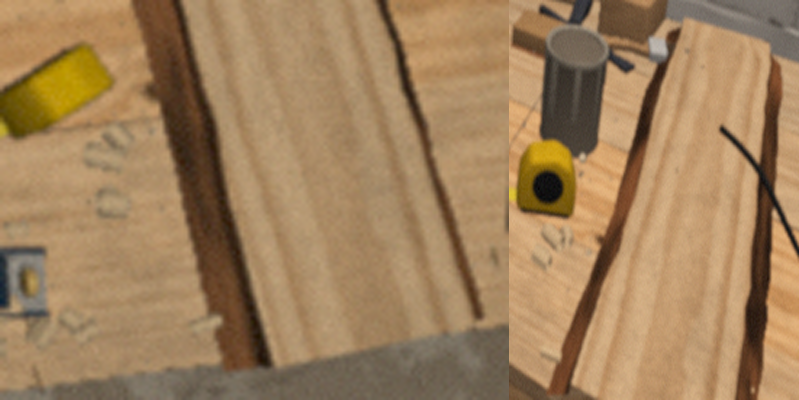

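View pics/slab2.png

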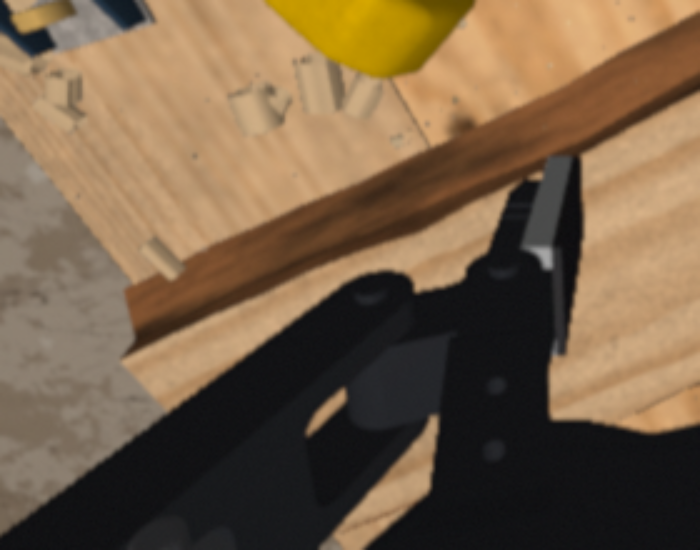

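```bash
python3 - <<'E'
from h import *
t=C0['top'];w=pickle.load(open('w12.pkl','rb'));s=C0['scene']
def ray(c,u,v):
    a=px2w(c,u,v,0.1);b=px2w(c,u,v,0.0);d=(b-a)/np.linalg.norm(b-a);return a,d
def tri(rs):
    A=sum(np.eye(3)-np.outer(d,d) for o,d in rs);b=sum((np.eye(3)-np.outer(d,d))@o for o,d in rs)
    p=np.linalg.solve(A,b); return p.round(4),[round(np.linalg.norm((np.eye(3)-np.outer(d,d))@(p-o)),4) for o,d in rs]
print(tri([ray(t,514.8,301),ray(w,110,323)]),tri([ray(t,502,302),ray(w,111,296)]))
# slab inner edges along w12 assuming base z=0 and top z=h
for u,v in [(230,238),(268,222),(380,165),(420,145)]: print('base',px2w(w,u,v,0).round(3))
for u,v in [(110,323),(258,250)]: print('top',[px2w(w,u,v,z).round(3).tolist() for z in (.03,.045,.06)])
E
```

```text
(array([ 0.2703, -0.5126,  0.0247]), [np.float64(0.0003), np.float64(0.0003)]) (array([ 0.2682, -0.4906,  0.0011]), [np.float64(0.001), np.float64(0.001)])
base [ 0.442 -0.471  0.   ]
base [ 0.492 -0.468  0.   ]
base [ 0.632 -0.45   0.   ]
base [ 0.677 -0.445  0.   ]
top [[0.276, -0.51, 0.03], [0.293, -0.502, 0.045], [0.31, -0.494, 0.06]]
top [[0.478, -0.484, 0.03], [0.484, -0.478, 0.045], [0.49, -0.471, 0.06]]
```

```bash
python3 - <<'E'
from h import *
w=pickle.load(open('w12.pkl','rb'))
p=px2w(w,319,99,.112);print(p,w2l(p)); s=state(); M=R.from_quat(s['eef_rot']).as_matrix(); print(M.T@(p-s['tcp_pos']))
E
```

```text
[ 0.59348864 -0.36396256  0.112     ] [-0.31625496  0.06903404]
[0.0003188  0.07601652 0.07587968]
```

```bash
python3 -m inch '[[3,[0,3.5,0],0],[3,[0,7,0],0],[3,[0,10,0],0],[3,[0,12,0.3],0],[3,[0,12.4,1],0],[3,[0,12.4,1.8],0],[3,[0,12.4,2.6],0],[3,[0,12.4,3.4],0],[3,[0,12.4,4.4],0],[3,[0,12.4,5.6],0],[3,[0,12.4,6.8],0],[3,[0,12.4,8],0],[3,[0,12.4,9.2],0],[3,[0,12.4,10.4],0]]'; python3 - <<'E'
from h import *
st(); c=cam('wrist','w13');cam('scene','s13')
E
python3 -c "
import cv2
a=cv2.imread('pics/s13.png')[120:300,350:530]
b=cv2.imread('pics/w13.png')
cv2.imwrite('pics/s13z.png',cv2.hconcat([cv2.resize(a,(400,400)),cv2.resize(b,None,fx=.62,fy=1)[:,:400]]))"
```

```text
time: 18.67
tcp_pos: [0.6036, -0.3366, 0.0638]
eef_rot: [0.699, -0.124, 0.127, -0.692]
contact_force: [-0.2, -1.2, 0.2]
grip_width: 0.0301
t 18.67 tcp [ 0.6036 -0.3366  0.0638] lane [-0.2902  0.0559] yaw -0.357 tilt [ 0.007 -1.    -0.009] F [-0.2 -1.2  0.2] w 0.0301 q [-0.6   0.7   0.13  0.99 -0.01  1.33]
```

View pics/s13z.png

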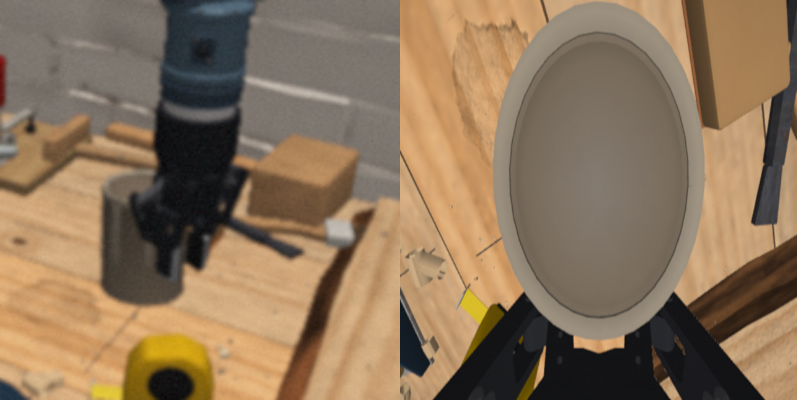

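```bash
python3 - <<'E'
from h import *
s=state(); M=R.from_quat(s['eef_rot']).as_matrix()
t=np.array([-.247,.034]);h=-.469
for i in range(20):
    st_=.012
    if i>=3: h=min(0,h+.07)
    t=t+st_*np.array([np.cos(h),np.sin(h)])
    tc=t-.048*np.array([np.cos(h),np.sin(h)])
    sh,tu=tgt([*l2w(*tc),.0635],.111+h); print(sh,tu,t.round(3))
E
```

```text
[ 0.03 -0.01  1.11] 0.004 [-0.236  0.029]
[ 0.04 -0.02  2.31] 0.004 [-0.226  0.023]
[ 0.04 -0.03  3.51] 0.004 [-0.215  0.018]
[ 0.3  -0.04  4.72] -0.066 [-0.204  0.013]
[ 0.47 -0.04  5.94] -0.136 [-0.192  0.009]
[ 0.55 -0.05  7.17] -0.206 [-0.181  0.006]
[ 0.55 -0.06  8.41] -0.276 [-0.169  0.004]
[ 0.46 -0.07  9.64] -0.346 [-0.157  0.002]
[ 0.29 -0.08 10.86] -0.416 [-0.145  0.002]
[-0.04 -0.1  12.03] -0.465 [-0.133  0.002]
[-0.58 -0.11 13.11] -0.465 [-0.121  0.002]
[-1.11 -0.12 14.18] -0.465 [-0.109  0.002]
[-1.65 -0.13 15.25] -0.465 [-0.097  0.002]
[-2.19 -0.14 16.32] -0.465 [-0.085  0.002]
[-2.73 -0.15 17.39] -0.465 [-0.073  0.002]
[-3.27 -0.17 18.47] -0.465 [-0.061  0.002]
[-3.81 -0.18 19.54] -0.465 [-0.049  0.002]
[-4.35 -0.19 20.61] -0.465 [-0.037  0.002]
[-4.89 -0.2  21.68] -0.465 [-0.025  0.002]
[-5.42 -0.21 22.76] -0.465 [-0.013  0.002]
```

```bash
python3 -m inch '[[3,[0,0,1.1],0],[3,[0,0,2.3],0],[3,[0,0,3.5],0],[3,[0.3,0,4.7],-0.07],[3,[0.5,0,5.9],-0.14],[3,[0.55,0,7.2],-0.21],[3,[0.55,0,8.4],-0.28],[3,[0.45,0,9.6],-0.35],[3,[0.3,0,10.9],-0.42],[3,[0,-0.1,12],-0.46],[3,[0,-0.1,12],-0.46]]'; python3 - <<'E'
from h import *
st(); c=cam('wrist','w14')
E
```

```text
time: 19.68
tcp_pos: [0.6458, -0.2196, 0.0635]
eef_rot: [0.709, 0.039, -0.038, -0.703]
contact_force: [0.8, 0.0, -0.0]
grip_width: 0.0297
t 19.68 tcp [ 0.6458 -0.2196  0.0635] lane [-0.1786  0.0011] yaw 0.109 tilt [ 0.002 -1.    -0.008] F [ 0.8  0.  -0. ] w 0.0297 q [-0.42  0.69  0.11  0.98 -0.01  1.04]
```

View pics/w14.png

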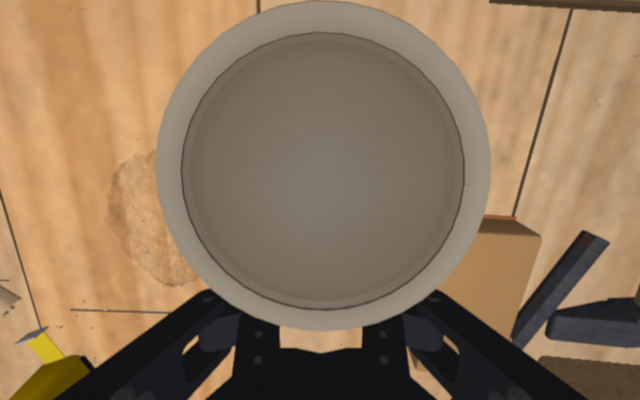

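```bash
python3 -m inch '[[3,[0,0,0.8],0],[3,[0,0,2],0],[3,[0,0,3.4],0],[3,[0,0,4.9],0],[3,[0,0,6.4],0],[3,[0,0,7.9],0],[3,[0,0,9.4],0],[3,[0,0,10.9],0],[3,[0,0,12.4],0],[3,[0,0,13.9],0],[3,[0,0,15.4],0],[3,[0,0,16.9],0],[3,[0,0,18.4],0],[3,[0,0,19.7],0],[3,[0,0,20.8],0],[3,[0,0,21.5],0],[3,[0,0,21.9],0]]'; python3 - <<'E'
from h import *
st(); c=cam('wrist','w15')
E
```

```text
time: 21.15
tcp_pos: [0.622, -0.0026, 0.0612]
eef_rot: [0.71, 0.038, -0.037, -0.702]
contact_force: [-0.3, -3.2, 0.2]
grip_width: 0.0302
t 21.15 tcp [ 0.622  -0.0026  0.0612] lane [0.0397 0.0006] yaw 0.107 tilt [ 0.001 -1.    -0.01 ] F [-0.3 -3.2  0.2] w 0.0302 q [-0.1   0.58 -0.1   0.89 -0.01  1.36]
```

View pics/w15.png

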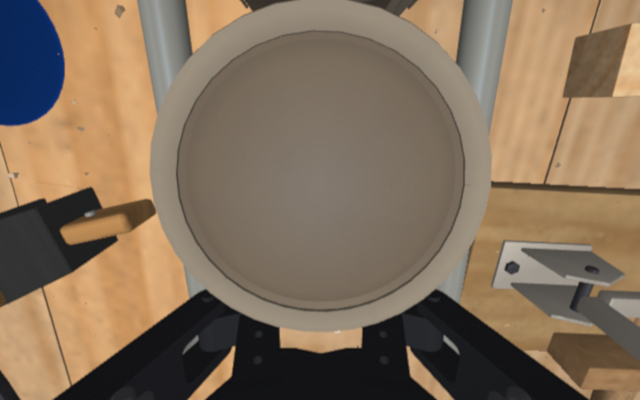

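```bash
python3 -m inch '[[3,[0,-0.2,0.3],0],[3,[0,-0.2,0.6],0],[3,[0,-0.2,0.9],0],[3,[0,-0.2,1.2],0],[3,[0,-0.2,1.4],0],[3,[0,-0.2,1.4],0]]'; python3 -c "
from h import *
st()"
```

```text
time: 21.7
tcp_pos: [0.6224, 0.0057, 0.0641]
eef_rot: [0.714, 0.038, -0.035, -0.699]
contact_force: [2.6, -19.7, -0.4]
grip_width: 0.0299
t 21.7 tcp [0.6224 0.0057 0.0641] lane [ 0.0479 -0.0008] yaw 0.103 tilt [ 0.003 -1.    -0.021] F [  2.6 -19.7  -0.4] w 0.0299 q [-0.08  0.58 -0.1   0.89 -0.02  1.38]
```

```bash
python3 -c "
from h import *
print(tgt([.461,-.02,.21],.303))"
```

```text
(array([-16.28, -14.62,  -1.21]), np.float64(-0.2))
```

```bash
python3 -m inch '[[3,[0,0,-2],0],[3,[0,-1,-4],0],[3,[0,-4,-5],0],[3,[0,-8,-5],0],[3,[0,-11.5,-5],0],[4,[-2.5,-14.5,-4],-0.05],[5,[-6,-14.5,-3],-0.1],[5,[-9.5,-14.5,-2],-0.15],[5,[-13,-14.5,-1.2],-0.2],[5,[-16.3,-14.5,-1.2],-0.2],[5,[-16.3,-14.5,-1.2],-0.2]]'; python3 - <<'E'
from h import *
st(); c=cam('wrist','w16'); cam('scene','s16'); pickle.dump(c,open('w16.pkl','wb'))
E
```

```text
time: 22.62
tcp_pos: [0.4524, -0.0183, 0.2072]
eef_rot: [0.705, 0.104, -0.109, -0.693]
contact_force: [-0.8, 0.4, -0.9]
grip_width: 0.0501
t 22.62 tcp [ 0.4524 -0.0183  0.2072] lane [0.0429 0.1709] yaw 0.303 tilt [-0.009 -1.    -0.016] F [-0.8  0.4 -0.9] w 0.0501 q [-0.17  0.15 -0.33  1.09 -0.02  1.1 ]
```

View pics/w16.png

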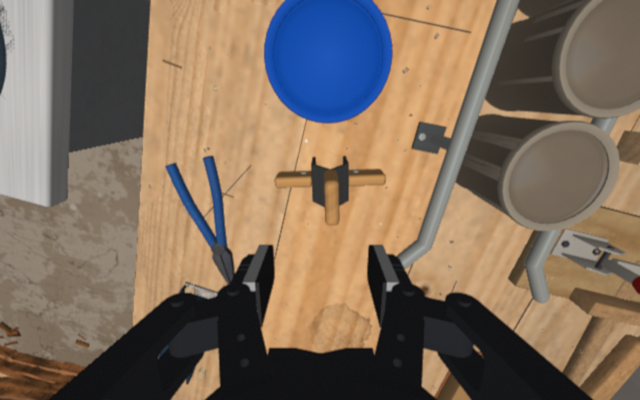

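View pics/s16.png

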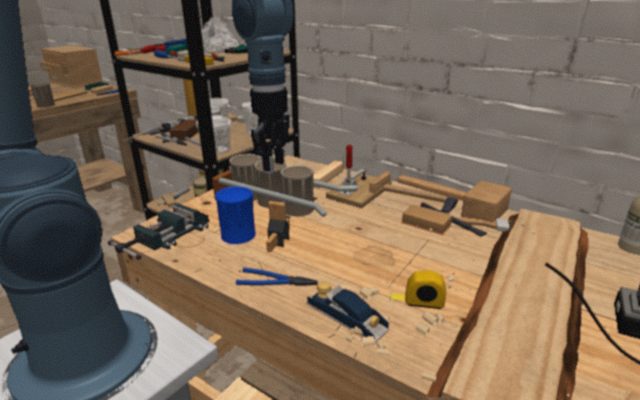

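```bash
python3 - <<'E'
from h import *
w=pickle.load(open('w16.pkl','rb'));s=state();M=R.from_quat(s['eef_rot']).as_matrix()
for n,u,v,z in [('e1',275,179,.036),('e2',385,177,.036),('finfront',332,223,.106),('fin mid top',332,200,.106)]:
    p=px2w(w,u,v,z);print(n,p.round(4),(M.T@(p-s['tcp_pos'])*100).round(2))
a=cv2.imread('pics/w16.png')[130:260,240:420];cv2.imwrite('pics/k.png',cv2.resize(a,None,fx=4,fy=4,interpolation=2))
E
```

```text
e1 [ 0.4048 -0.0312  0.036 ] [-5.55 17.28  0.84]
e2 [0.5126 0.0049 0.036 ] [ 5.82 17.26  1.08]
finfront [ 0.4651 -0.0321  0.106 ] [ 0.18 10.31 -1.18]
fin mid top [ 0.4589 -0.0129  0.106 ] [ 0.15 10.27  0.84]
```

View pics/k.png

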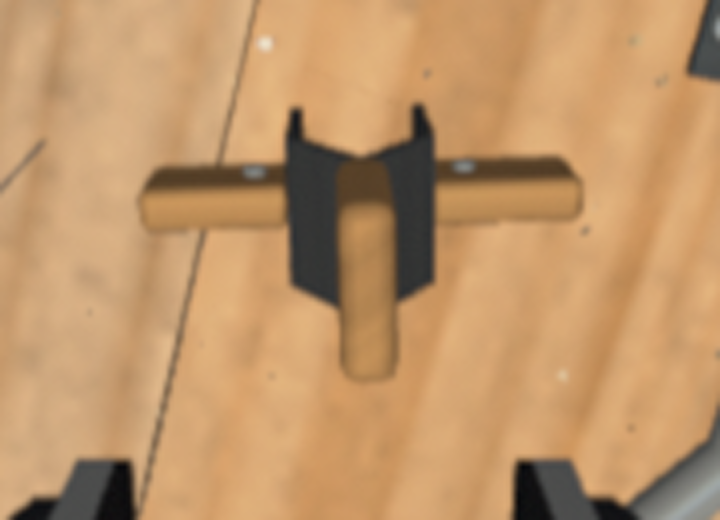

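```bash
python3 -m inch '[[5,[0.15,3,0.75],-0.03],[5,[0.15,6,0.75],-0.03],[5,[0.15,9,0.75],-0.03],[5,[0.15,11,0.75],-0.03],[5,[0.15,12,0.75],-0.03],[5,[0.15,12,0.75],-0.03],[5,[0.15,12,0.75],-0.03]]' 60; python3 - <<'E'
from h import *
st(); c=cam('wrist','w17');cam('scene','s17')
E
python3 -c "
import cv2
a=cv2.imread('pics/s17.png')[140:280,200:340]
b=cv2.imread('pics/w17.png')
cv2.imwrite('pics/s17z.png',cv2.hconcat([cv2.resize(a,(400,400)),cv2.resize(b,None,fx=.62,fy=1)[:,:400]]))"
```

```text
time: 23.3
tcp_pos: [0.4603, -0.014, 0.0886]
eef_rot: [0.704, 0.118, -0.116, -0.69]
contact_force: [-0.4, -0.9, 0.6]
grip_width: 0.05
t 23.3 tcp [ 0.4603 -0.014   0.0886] lane [0.0463 0.1625] yaw 0.332 tilt [-0.001 -1.    -0.019] F [-0.4 -0.9  0.6] w 0.05 q [-0.16  0.27 -0.52  0.77 -0.02  1.08]
```

View pics/s17z.png

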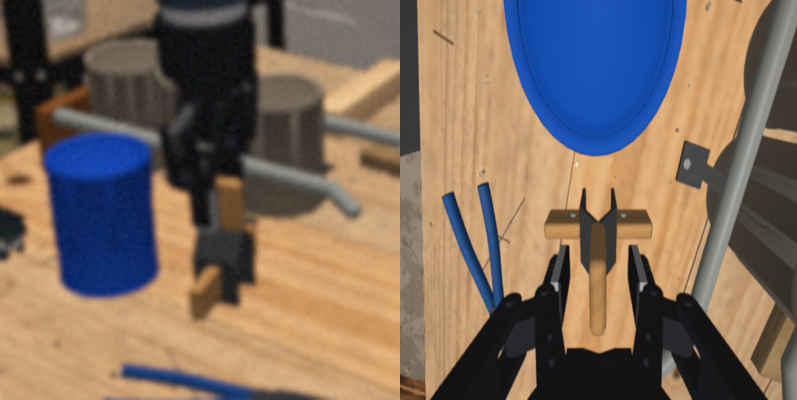

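```bash
python3 -m inch '[[0.5,[0,0,0],0],[0.5,[0,0,0],0],[0.5,[0,0,0],0],[0.5,[0,0,0],0],[0.5,[0,0,0],0],[0.5,[0,0,0],0],[0.5,[0,0,0],0]]' 60; python3 - <<'E'
from h import *
st(); c=cam('wrist','w18');s=state();M=R.from_quat(s['eef_rot']).as_matrix()
for v in (225,335): print((M.T@(px2w(c,320,v,.106)-s['tcp_pos'])*100).round(2))
E
```

```text
time: 23.98
tcp_pos: [0.4615, -0.0143, 0.0903]
eef_rot: [0.705, 0.119, -0.115, -0.69]
contact_force: [-0.8, -0.2, 5.9]
grip_width: 0.0114
t 23.98 tcp [ 0.4615 -0.0143  0.0903] lane [0.0459 0.1614] yaw 0.332 tilt [ 0.002 -1.    -0.021] F [-0.8 -0.2  5.9] w 0.0114 q [-0.16  0.27 -0.52  0.77 -0.02  1.08]
[-0.08 -1.64  3.3 ]
[-0.09 -1.52 -2.23]
```

View pics/w18.png

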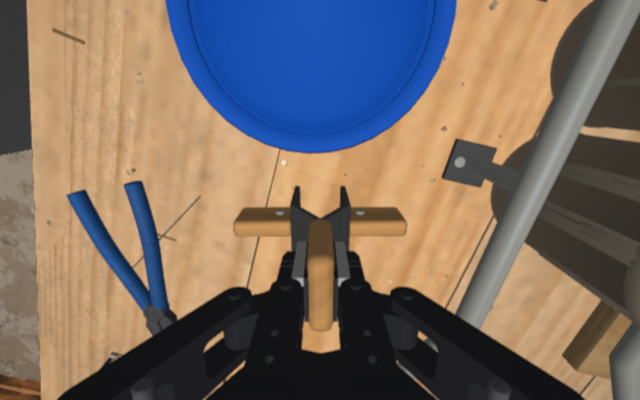

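```bash
python3 -m inch '[[0.5,[0,-2,0],0],[0.5,[0,-4,0],0],[0.5,[0,-7,0],0],[0.5,[0,-10,0],0],[0.5,[0,-10.5,0],0],[0.5,[0,-10.5,0],0]]' 60; python3 - <<'E'
from h import *
st(); c=cam('wrist','w19'); pickle.dump(c,open('w19.pkl','wb'));cam('scene','s19')
p=l2w(.03,.059); print(p,tgt([*p,.195],.111))
E
```

```text
time: 24.53
tcp_pos: [0.4621, -0.0124, 0.1969]
eef_rot: [0.705, 0.12, -0.114, -0.69]
contact_force: [0.7, 0.0, -2.0]
grip_width: 0.0113
t 24.53 tcp [ 0.4621 -0.0124  0.1969] lane [0.0477 0.1606] yaw 0.332 tilt [ 0.006 -1.    -0.023] F [ 0.7  0.  -2. ] w 0.0113 q [-0.15  0.16 -0.35  1.04 -0.02  1.09]
[ 0.56503519 -0.01873281] (array([ 9.72, -0.01, -4.06]), np.float64(0.221))
```

View pics/w19.png

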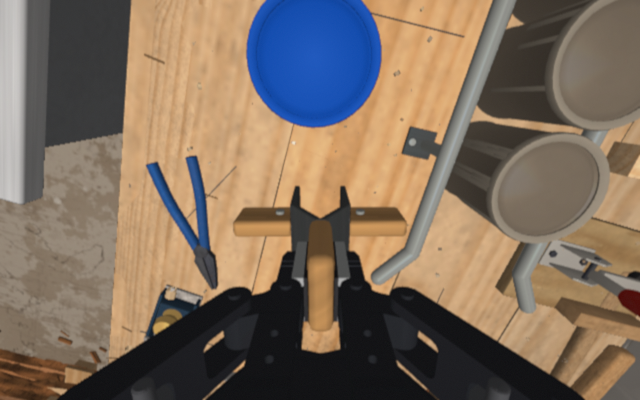

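```bash
python3 - <<'E'
from h import *
c=pickle.load(open('w19.pkl','rb'))
for n,u,v,z in [('bend',415,247,.06),('rail',440,186,.06),('rail2',503,12,.06),('tinlast',548,187,.112),('tinmid',613,62,.112)]:
    p=px2w(c,u,v,z);print(n,p.round(4),w2l(p).round(4))
s=state();M=R.from_quat(s['eef_rot']).as_matrix()
zk=s['tcp_pos'][2]-.0903
for u,v in [(233,221),(407,221)]:
    p=px2w(c,u,v,zk+.036);print('arm',(M.T@(p-s['tcp_pos'])*100).round(2))
E
```

```text
bend [ 0.5706 -0.0383  0.06  ] [0.0099 0.0556]
rail [0.5655 0.0269 0.06  ] [0.0753 0.0535]
rail2 [0.5481 0.1683 0.06  ] [0.2177 0.055 ]
tinlast [0.6154 0.0598 0.112 ] [0.1024 0.0002]
tinmid [0.6073 0.1463 0.112 ] [ 0.1893 -0.0013]
arm [-5.65  5.42  0.37]
arm [5.94 5.43 0.33]
```

```bash
python3 -c "
from h import *
p=l2w(.033,.0585); print(p,tgt([*p,.195],.111))"
```

```text
[ 0.56519918 -0.01569585] (array([ 9.84, -0.01, -3.77]), np.float64(0.221))
```

```bash
python3 -m inch '[[0.5,[1.2,0,-1.5],0.06],[0.5,[3,0,-3],0.12],[0.5,[5,0,-3.8],0.18],[0.5,[7,0,-3.8],0.22],[0.5,[8.6,0,-3.8],0.22],[0.5,[9.8,0,-3.8],0.22],[0.5,[9.8,0,-3.8],0.22],[0.5,[9.8,0,-3.8],0.22]]' 60; python3 - <<'E'
from h import *
st(); c=cam('wrist','w20'); pickle.dump(c,open('w20.pkl','wb'));cam('scene','s20')
p=l2w(.033,.0585); print(p,tgt([*p,.195],.111))
E
```

```text
time: 25.3
tcp_pos: [0.5636, -0.0158, 0.1923]
eef_rot: [0.713, 0.04, -0.039, -0.699]
contact_force: [-0.7, -0.2, -2.3]
grip_width: 0.0111
t 25.3 tcp [ 0.5636 -0.0158  0.1923] lane [0.0331 0.0601] yaw 0.113 tilt [ 0.    -1.    -0.019] F [-0.7 -0.2 -2.3] w 0.0111 q [-0.13  0.37 -0.08  1.12 -0.02  1.33]
[ 0.56519918 -0.01569585] (array([ 0.2 , -0.18,  0.01]), np.float64(0.001))
```

View pics/w20.png

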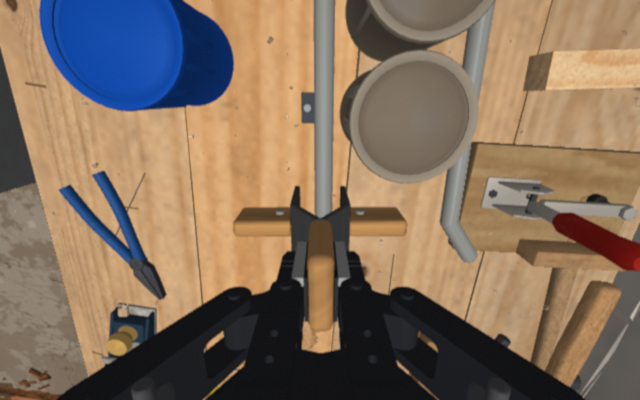

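View pics/s20.png

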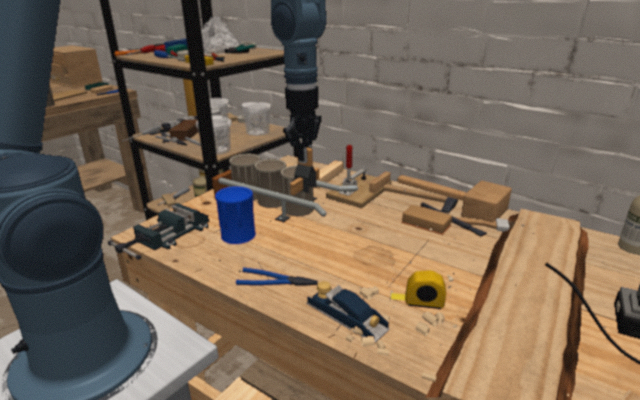

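```bash
python3 - <<'E'
from h import *
c=pickle.load(open('w20.pkl','rb'));s=state();M=R.from_quat(s['eef_rot']).as_matrix()
for n,u,v,z in [('rail',324,190,.06),('rail',323.5,20,.06),('armL',234,221,.138),('armR',406,221,.138),('fin',320,330,.208),('saddleL',294,190,.12),('saddleR',345,190,.12),('tin',412,117,.112)]:
    p=px2w(c,u,v,z);print(n,w2l(p).round(4),(M.T@(p-s['tcp_pos'])*100).round(2))
E
```

```text
rail [0.0347 0.0574] [ 0.29 13.32  0.44]
rail [0.1699 0.0585] [ 0.2  13.06 13.95]
armL [0.0377 0.1173] [-5.69  5.51  0.6 ]
armR [0.0378 0.0046] [5.58 5.52 0.6 ]
fin [0.0139 0.0609] [-0.04 -1.44 -1.93]
saddleL [0.0534 0.0791] [-1.87  7.28  2.2 ]
saddleR [0.0534 0.0436] [1.68 7.29 2.2 ]
tin [ 0.102  -0.0004] [6.08 8.   7.06]
```

```bash
python3 -m inch '[[0.5,[0.25,1.5,-0.2],0],[0.5,[0.25,3,-0.2],0],[0.5,[0.25,4,-0.2],0],[0.5,[0.25,5,-0.2],0],[0.5,[0.25,5,-0.2],0]]' 60; python3 - <<'E'
from h import *
st(); c=cam('wrist','w21'); cam('scene','s21')
E
python3 -c "
import cv2
a=cv2.imread('pics/s21.png')[130:250,230:350]
b=cv2.imread('pics/w21.png')
cv2.imwrite('pics/s21z.png',cv2.hconcat([cv2.resize(a,(400,400)),cv2.resize(b,None,fx=.62,fy=1)[:,:400]]))"
```

```text
time: 25.82
tcp_pos: [0.5639, -0.0186, 0.1409]
eef_rot: [0.712, 0.039, -0.04, -0.699]
contact_force: [-0.6, 0.1, -2.9]
grip_width: 0.0113
t 25.82 tcp [ 0.5639 -0.0186  0.1409] lane [0.0302 0.0601] yaw 0.112 tilt [-0.003 -1.    -0.018] F [-0.6  0.1 -2.9] w 0.0113 q [-0.14  0.41 -0.16  1.   -0.02  1.32]
```

View pics/s21z.png

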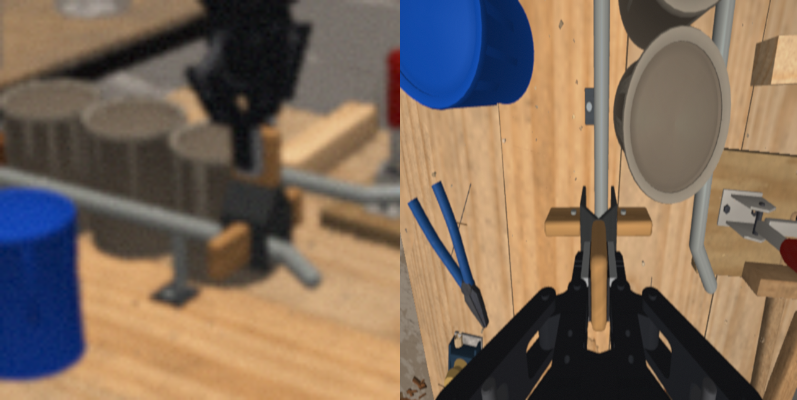

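```bash
python3 -m inch '[[0.5,[0.2,1,0.2],0],[0.5,[0.2,2,0.2],0],[0.5,[0.2,2.8,0.2],0],[0.5,[0.2,3.3,0.2],0],[0.5,[0.2,3.6,0.2],0],[0.5,[0.2,3.8,0.2],0],[0.5,[0.2,3.8,0.2],0]]' 60; python3 - <<'E'
from h import *
st(); c=cam('wrist','w22'); cam('scene','s22')
E
python3 -c "
import cv2
a=cv2.imread('pics/s22.png')[130:250,230:350]
b=cv2.imread('pics/w22.png')
cv2.imwrite('pics/s22z.png',cv2.hconcat([cv2.resize(a,(400,400)),cv2.resize(b,None,fx=.62,fy=1)[:,:400]]))"
```

```text
time: 26.5
tcp_pos: [0.567, -0.0172, 0.1046]
eef_rot: [0.713, 0.04, -0.039, -0.699]
contact_force: [0.0, -0.3, -2.3]
grip_width: 0.0112
t 26.5 tcp [ 0.567  -0.0172  0.1046] lane [0.0313 0.0568] yaw 0.112 tilt [-0.001 -1.    -0.019] F [ 0.  -0.3 -2.3] w 0.0112 q [-0.13  0.44 -0.21  0.91 -0.02  1.33]
```

View pics/s22z.png

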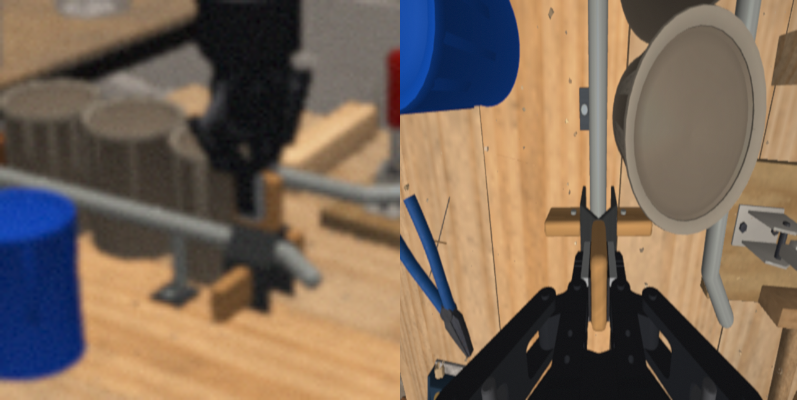

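```bash
python3 -m inch '[[0.5,[0,0.15,0],0],[0.5,[0,0.3,0],0],[0.5,[0,0.45,0],0],[0.5,[0,0.45,0],0]]' 60; python3 -c "
from h import *
st()"
```

```text
time: 26.93
tcp_pos: [0.5668, -0.0176, 0.1026]
eef_rot: [0.713, 0.04, -0.039, -0.699]
contact_force: [-6.8, 0.2, 12.5]
grip_width: 0.0113
t 26.93 tcp [ 0.5668 -0.0176  0.1026] lane [0.0309 0.0572] yaw 0.112 tilt [-0.   -1.   -0.02] F [-6.8  0.2 12.5] w 0.0113 q [-0.13  0.44 -0.21  0.91 -0.02  1.33]
```

```bash
python3 -m inch '[[0.5,[-0.15,0,0],0],[0.5,[-0.15,-0.1,0],0],[3,[-0.15,-0.1,0],0],[5,[-0.15,-0.1,0],0],[5,[-0.15,-0.1,0],0],[5,[-0.15,-0.1,0],0],[5,[-0.15,-0.1,0],0],[5,[-0.15,-0.1,0],0]]' 20; python3 - <<'E'
from h import *
st(); c=cam('wrist','w23'); cam('scene','s23')
E
python3 -c "
import cv2
a=cv2.imread('pics/s23.png')[130:250,230:350]
b=cv2.imread('pics/w23.png')
cv2.imwrite('pics/s23z.png',cv2.hconcat([cv2.resize(a,(400,400)),cv2.resize(b,None,fx=.62,fy=1)[:,:400]]))"
```

```text
time: 27.6
tcp_pos: [0.5652, -0.0177, 0.1034]
eef_rot: [0.713, 0.04, -0.039, -0.699]
contact_force: [-0.2, 0.1, -0.2]
grip_width: 0.0503
t 27.6 tcp [ 0.5652 -0.0177  0.1034] lane [0.031  0.0587] yaw 0.112 tilt [-0.   -1.   -0.02] F [-0.2  0.1 -0.2] w 0.0503 q [-0.13  0.44 -0.22  0.91 -0.02  1.33]
```

View pics/s23z.png

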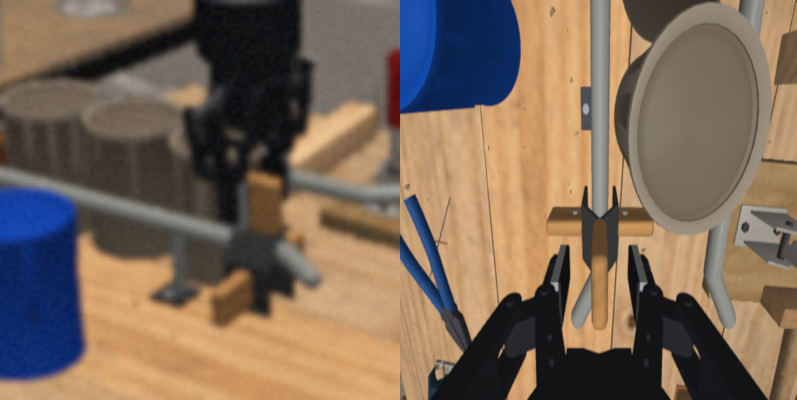

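Released; the keeper hangs level. Now straight up, then away so the top camera is clear.

```bash
python3 -m inch '[[5,[0,-1.5,0],0],[5,[0,-4,0],0],[5,[0,-8,0],0],[5,[0,-12,0],0],[5,[0,-14,-3],0],[5,[0,-14,-7],0],[5,[0,-14,-11],0],[5,[0,-14,-15],0],[5,[0,-14,-19],0],[5,[0,-14,-23],0],[5,[0,-14,-27],0],[5,[0,-14,-31],0],[5,[0,-14,-33],0],[5,[0,-14,-33],0]]'; python3 - <<'E'
from h import *
st(); t=cam('top','t24'); cam('scene','s24')
a=cv2.imread('pics/t24.png')[120:290,165:485]
cv2.imwrite('pics/t24z.png',cv2.resize(a,None,fx=2.5,fy=2.5,interpolation=2))
a=cv2.imread('pics/s24.png')[130:270,190:390]
cv2.imwrite('pics/s24z.png',cv2.resize(a,None,fx=4,fy=4,interpolation=2))
E
```

```text
time: 28.87
tcp_pos: [0.6012, -0.348, 0.2487]
eef_rot: [0.714, 0.038, -0.038, -0.698]
contact_force: [-1.1, 0.7, -0.0]
grip_width: 0.0501
t 28.87 tcp [ 0.6012 -0.348   0.2487] lane [-0.3012  0.0596] yaw 0.107 tilt [-0.001 -1.    -0.021] F [-1.1  0.7 -0. ] w 0.0501 q [-0.61  0.64  0.5   1.42 -0.02  0.86]
```

View pics/t24z.png

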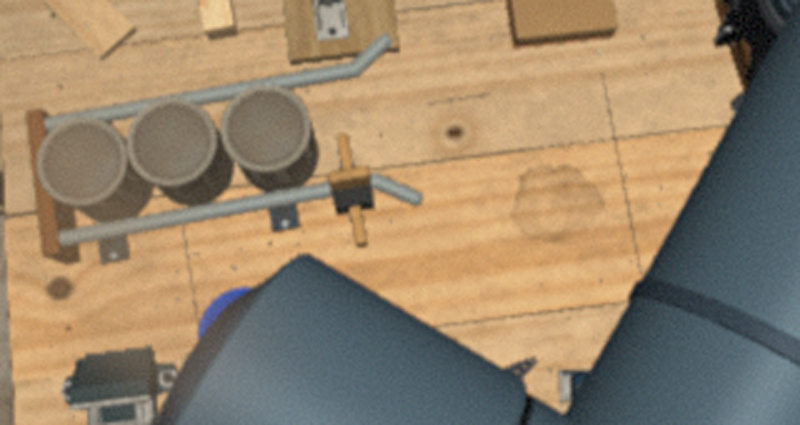

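View pics/s24z.png

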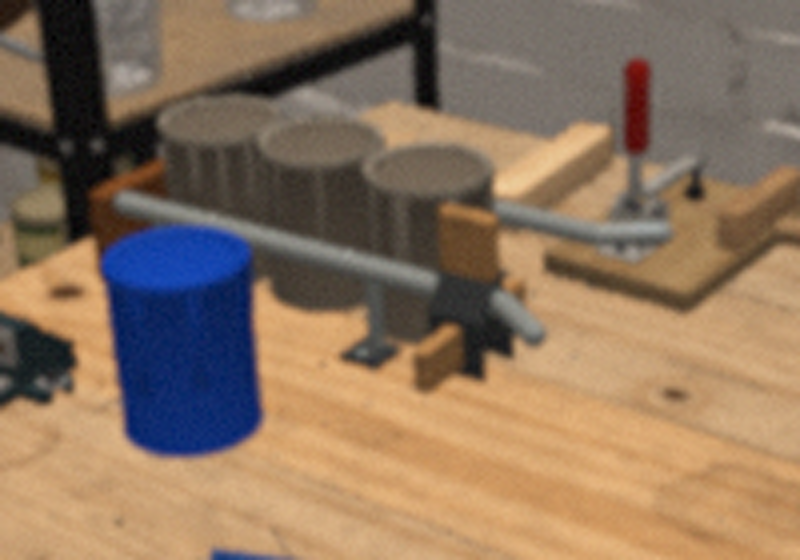

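```bash
python3 - <<'E'
from h import *
t=C0['top']
P=[px2w(t,165+x/2.5,120+y/2.5,.112) for x,y in [(82.5,162.5),(172.5,144),(267,130)]]
for p in P: print(p.round(4),w2l(p).round(4))
print([np.linalg.norm(P[i+1]-P[i]).round(4) for i in (0,1)])
for n,x,y,z in [('a1',343,140,.048),('a2',360,240,.048)]: print(n,w2l(px2w(t,165+x/2.5,120+y/2.5,z)).round(4))
a=cv2.imread('pics/t24.png')[150:220,175:315];cv2.imwrite('pics/z.png',cv2.resize(a,None,fx=5.7,fy=5.7,interpolation=2))
E
```

```text
[0.5959 0.2289 0.112 ] [0.2727 0.0009]
[0.6077 0.1434 0.112 ] [ 0.1864 -0.0014]
[0.6148 0.0533 0.112 ] [0.0961 0.0016]
[np.float64(0.0863), np.float64(0.0904)]
a1 [0.0267 0.0078]
a2 [0.028 0.112]
```

View pics/z.png

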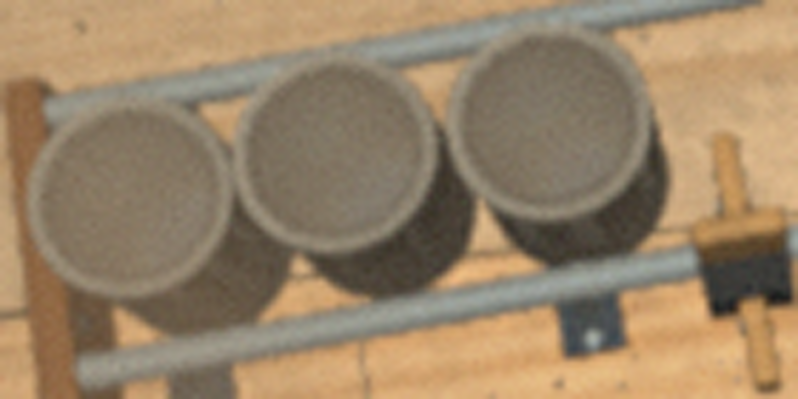

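```bash
python3 -c "
from h import *
p=l2w(.0,-.015); print(tgt([*p,.25],.111))"
```

```text
(array([ 7.35, -0.64, 29.68]), np.float64(-0.001))
```

```bash
python3 -m inch '[[2,[1,-0.5,4],0],[2,[2,-0.5,8],0],[1,[3,-0.5,12],0],[0,[4,-0.5,16],0],[0,[5,-0.5,20],0],[0,[6,-0.5,24],0],[0,[7,-0.5,27.5],0],[0,[7.3,-0.5,29.5],0],[0,[7.3,-0.5,29.7],0],[0,[7.3,-0.5,29.7],0]]'; python3 - <<'E'
from h import *
st(); c=cam('wrist','w25'); pickle.dump(c,open('w25.pkl','wb'))
E
```

```text
time: 29.8
tcp_pos: [0.6407, -0.0373, 0.249]
eef_rot: [0.713, 0.041, -0.041, -0.699]
contact_force: [0.4, 0.4, -0.7]
grip_width: 0.0001
t 29.8 tcp [ 0.6407 -0.0373  0.249 ] lane [ 0.0031 -0.0141] yaw 0.115 tilt [-0.001 -1.    -0.019] F [ 0.4  0.4 -0.7] w 0.0001 q [-0.15  0.52  0.3   1.35 -0.02  1.31]
```

View pics/w25.png

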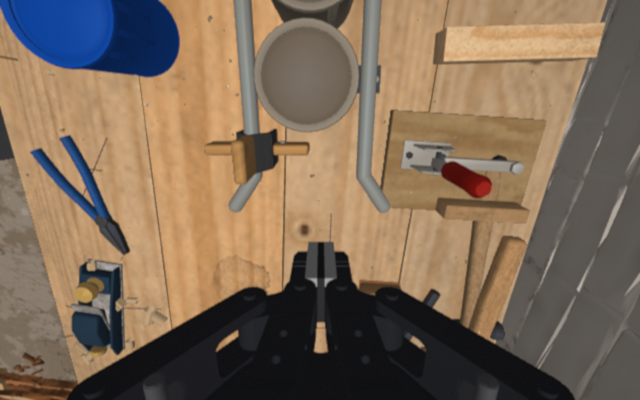

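```bash
python3 -m inch '[[0,[0,0,3],0],[0,[0,0,6],0],[0,[0,0,9],0],[0,[0,0,10],0],[0,[0,0,10],0]]'; python3 - <<'E'
from h import *
st(); c=cam('wrist','w26'); pickle.dump(c,open('w26.pkl','wb'))
E
```

```text
time: 30.27
tcp_pos: [0.6291, 0.0616, 0.2471]
eef_rot: [0.713, 0.041, -0.04, -0.699]
contact_force: [0.8, -1.2, -0.2]
grip_width: -0.0002
t 30.27 tcp [0.6291 0.0616 0.2471] lane [ 0.1027 -0.0136] yaw 0.115 tilt [-0.001 -1.    -0.019] F [ 0.8 -1.2 -0.2] w -0.0002 q [ 0.01  0.5   0.26  1.33 -0.02  1.46]
```

View pics/w26.png

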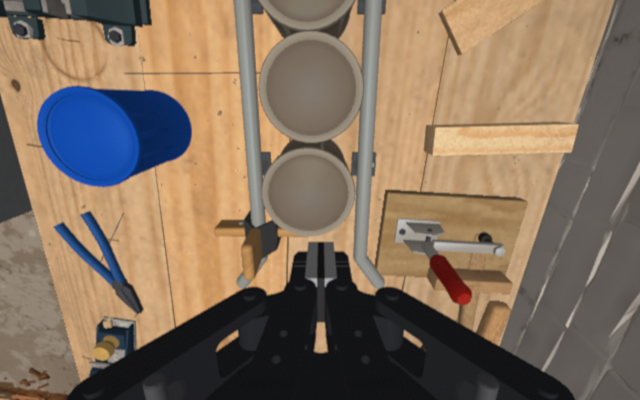

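```bash
python3 -c "
from h import *
p=l2w(.026,-.012); print(tgt([*p,.073],.111)); p=l2w(.056,-.012); print(tgt([*p,.073],.111))
c=pickle.load(open('w26.pkl','rb'))
for n,u,v,z in [('last',309,192,.112),('mid',311,87,.112),('finT',252,250,.118),('armR',318,232,.048),('armL',217,228,.048)]:
    p=px2w(c,u,v,z);print(n,w2l(p).round(4))"
```

```text
(array([-0.19, 17.56, -7.15]), np.float64(0.002))
(array([-0.18, 17.5 , -4.15]), np.float64(0.002))
last [ 0.1015 -0.0023]
mid [ 0.192  -0.0048]
finT [0.0444 0.0531]
armR [ 0.0304 -0.0101]
armL [0.0352 0.1112]
```

```bash
python3 -m inch '[[0,[-0.1,0,-3.5],0],[0,[-0.2,0,-7.1],0],[0,[-0.2,4,-7.1],0],[0,[-0.2,8,-7.1],0],[0,[-0.2,11,-7.1],0],[0,[-0.2,14,-7.1],0],[0,[-0.2,16,-7.1],0],[0,[-0.2,17,-7.1],0],[0,[-0.2,17.5,-7.1],0],[0,[-0.2,17.5,-7.1],0]]'; python3 - <<'E'
from h import *
st(); c=cam('wrist','w27');cam('scene','s27')
E
python3 -c "
import cv2
a=cv2.imread('pics/s27.png')[130:250,230:350]
b=cv2.imread('pics/w27.png')
cv2.imwrite('pics/s27z.png',cv2.hconcat([cv2.resize(a,(400,400)),cv2.resize(b,None,fx=.62,fy=1)[:,:400]]))"
```

```text
time: 31.15
tcp_pos: [0.6355, -0.0157, 0.0731]
eef_rot: [0.713, 0.039, -0.04, -0.699]
contact_force: [0.1, -0.4, 0.3]
grip_width: 0.0
t 31.15 tcp [ 0.6355 -0.0157  0.0731] lane [ 0.0252 -0.0114] yaw 0.112 tilt [-0.002 -1.    -0.021] F [ 0.1 -0.4  0.3] w 0.0 q [-0.11  0.6  -0.04  0.93 -0.02  1.34]
```

View pics/s27z.png

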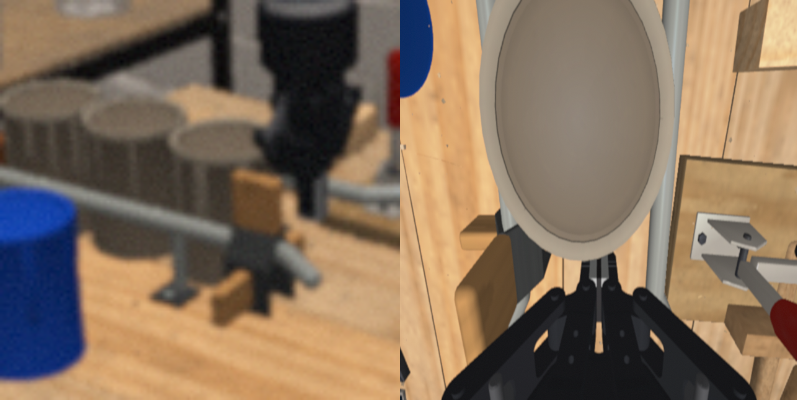

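Clear of the keeper; the finger stands behind the last tin. Pushing forward gently.

```bash
python3 -m inch '[[0,[0,0,0.6],0],[0,[0,0,1.1],0],[0,[0,0,1.5],0],[0,[0,0,1.8],0],[0,[0,0,2],0],[0,[0,0,2],0]]'; python3 -m inch '[[0,[0,0,0.15],0],[0,[0,0,0.3],0],[0,[0,0,0.3],0]]'; python3 -c "
from h import *
st()"
```

```text
time: 31.75
tcp_pos: [0.6348, 0.0054, 0.0749]
eef_rot: [0.713, 0.041, -0.039, -0.698]
contact_force: [0.1, 0.3, 0.1]
grip_width: -0.0001
time: 32.0
tcp_pos: [0.6347, 0.0075, 0.075]
eef_rot: [0.714, 0.041, -0.039, -0.698]
contact_force: [1.1, -3.9, 0.5]
grip_width: 0.0002
t 32.0 tcp [0.6347 0.0075 0.075 ] lane [ 0.0483 -0.0132] yaw 0.113 tilt [ 0.002 -1.    -0.024] F [ 1.1 -3.9  0.5] w 0.0002 q [-0.08  0.59 -0.04  0.93 -0.02  1.38]
```

```bash
python3 -m inch '[[0,[0,0,0.15],0],[0,[0,0,0.3],0],[0,[0,0,0.4],0],[0,[0,0,0.4],0]]';python3 -m inch '[[0,[0,0,0.1],0],[0,[0,0,0.2],0],[0,[0,0,0.2],0]]'; python3 -c "
from h import *
st()
cam('wrist','w28')"
```

```text
time: 32.33
tcp_pos: [0.6353, 0.0076, 0.0753]
eef_rot: [0.717, 0.041, -0.037, -0.695]
contact_force: [1.7, -12.7, -0.9]
grip_width: 0.0002
time: 32.58
tcp_pos: [0.6355, 0.0074, 0.0755]
eef_rot: [0.718, 0.04, -0.037, -0.693]
contact_force: [0.3, -9.1, -0.2]
grip_width: -0.0003
t 32.58 tcp [0.6355 0.0074 0.0755] lane [ 0.0481 -0.014 ] yaw 0.109 tilt [ 0.003 -0.999 -0.036] F [ 0.3 -9.1 -0.2] w -0.0003 q [-0.07  0.59 -0.04  0.93 -0.03  1.39]
```

View pics/w28.png

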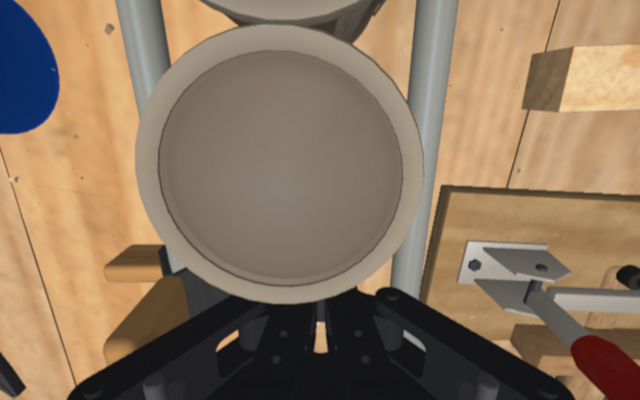

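```bash
python3 -m inch '[[0,[0,0,-0.2],0],[0,[0,0,-0.4],0],[0,[0,0,-0.7],0],[0,[0,0,-1.2],0],[0,[0,0,-1.9],0],[0,[0,0,-2.2],0],[0,[0,-3,-2.2],0],[0,[0,-6.5,-2.2],0],[0,[0,-10,-2.2],0],[0,[0,-14,-2.2],0],[0,[0,-17.5,-1],0],[0,[0,-17.5,2],0],[0,[0,-17.5,5.5],0],[0,[0,-17.5,5.5],0]]'; python3 - <<'E'
from h import *
st(); c=cam('wrist','w29'); pickle.dump(c,open('w29.pkl','wb'))
E
```

```text
time: 33.8
tcp_pos: [0.628, 0.0732, 0.2494]
eef_rot: [0.717, 0.043, -0.038, -0.695]
contact_force: [-0.5, -0.5, -0.4]
grip_width: 0.0002
t 33.8 tcp [0.628  0.0732 0.2494] lane [ 0.1143 -0.0138] yaw 0.114 tilt [ 0.005 -0.999 -0.032] F [-0.5 -0.5 -0.4] w 0.0002 q [ 0.03  0.5   0.26  1.33 -0.03  1.49]
```

View pics/w29.png

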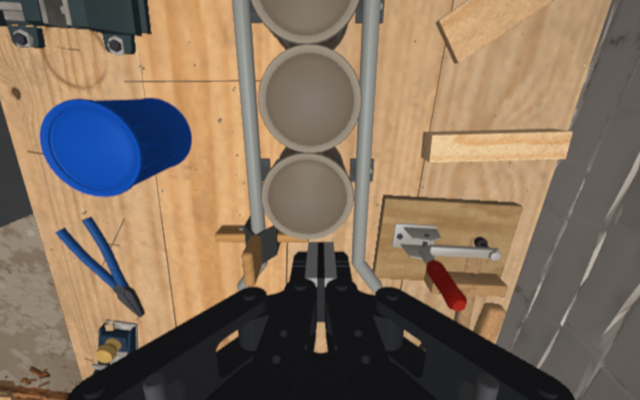

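```bash
python3 - <<'E'
from h import *
a=cv2.imread('pics/w26.png')[0:250,200:420];b=cv2.imread('pics/w29.png')[0:250,200:420]
cv2.imwrite('pics/cmp.png',cv2.resize(cv2.hconcat([a,b]),None,fx=1.8,fy=2.2,interpolation=2))
E
```

```text
(no output)
```

View pics/cmp.png

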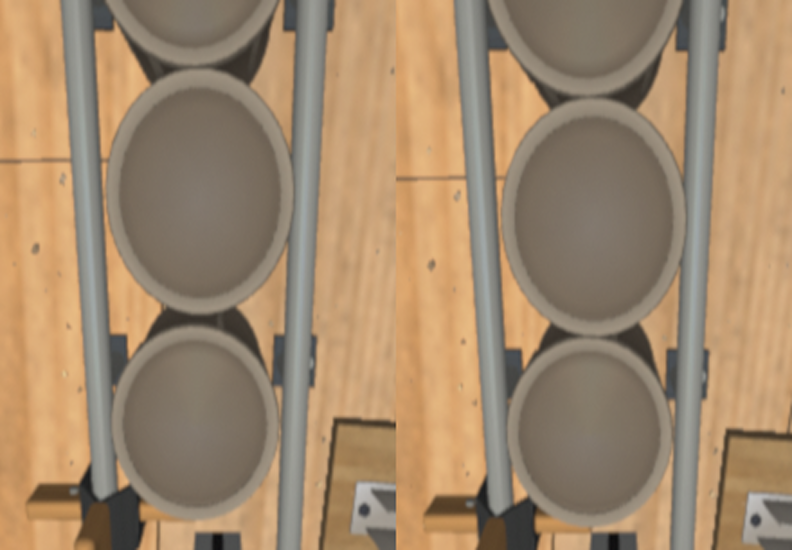

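```bash
python3 -m inch '[[0,[0,0,-4],0],[0,[0,0,-8],0],[0,[0,0,-12],0],[0,[0,0,-16],0],[0,[0,0,-20],0],[0,[0,0,-24],0],[0,[0,0,-28],0],[0,[0,0,-32],0],[0,[0,0,-36],0],[0,[0,0,-38],0],[0,[0,0,-38],0]]'; python3 - <<'E'
from h import *
st(); t=cam('top','t30'); cam('scene','s30')
a=cv2.imread('pics/t30.png')[140:230,165:345]
b=cv2.imread('pics/s30.png')[130:310,190:490]
cv2.imwrite('pics/f30.png',cv2.vconcat([cv2.resize(a,(600,300),interpolation=2),cv2.resize(b,(600,300),interpolation=2)]))
E
```

```text
time: 34.77
tcp_pos: [0.6692, -0.3135, 0.26]
eef_rot: [0.719, 0.039, -0.036, -0.693]
contact_force: [-0.5, 0.1, -0.8]
grip_width: -0.0003
t 34.77 tcp [ 0.6692 -0.3135  0.26  ] lane [-0.2745 -0.0118] yaw 0.106 tilt [ 0.002 -0.999 -0.036] F [-0.5  0.1 -0.8] w -0.0003 q [-0.51  0.76  0.75  1.54 -0.03  0.95]
```

View pics/f30.png

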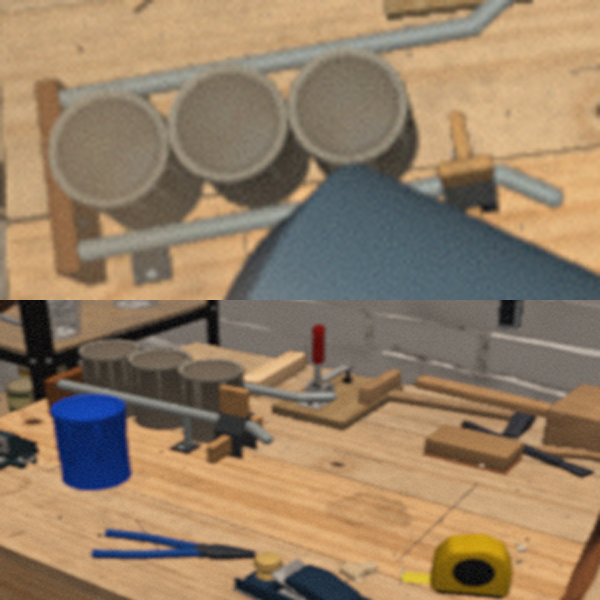

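View pics/s30.png

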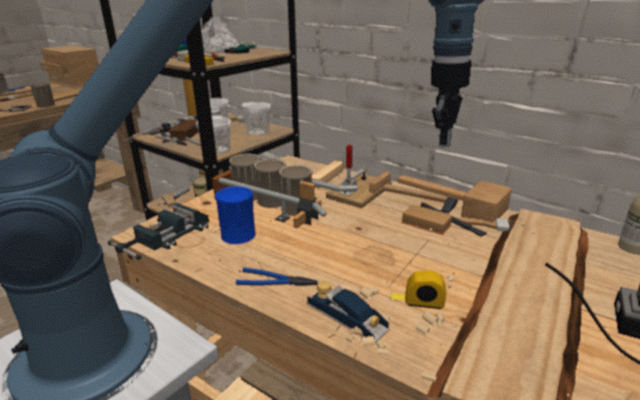

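```bash
python3 -c "
from station import job_done
print(job_done())"
```

```text
the job is handed in; nothing more can be done
None
```

The three grey tins stand upright in single file against the wooden stop, and the keeper hangs astride the rail nearer the robot, its arm across the lane just behind the last tin. I handed the job in at about 35 s of the 67 allowed. I pushed each tin with the partly closed fingers, because the gripper could not be leaned back.

- **Row:** after hanging the keeper, two cameras showed a gap of about 3.5 mm in front of the last tin. I closed it with a gentle push of 9–13 N over the keeper's arm, without touching the keeper. So that last touch came after the keeper was hung, not before.
- **Remaining gaps:** in the last wrist and top views any gap is about 1 mm or less.
- **Keeper:** it met the rail with about 12 N at the expected height and stayed level after release.
- **Other objects:** by eye, the tape measure, block plane, sanding block and blue tin stand in the final scene picture where they did at the start.
- **Forces:** the highest force I read at the end of any move was about 20 N, and nothing fell.
- **Disagreement:** tin positions from the top and wrist cameras differed by up to about 6 mm along the lane, so I judged the gaps by the spacing between tins.

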